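# Shim the stop block and pin the stack

## Robot

A 7-joint arm with a two-finger parallel gripper is mounted at the origin on a cart in front of the work surface, level with it; the furniture and walls round the work are solid. World frame = base frame: x ahead of the robot, y to its left, z up, the work surface at z = 0. Lengths are in m, angles in rad, forces in N, time in s.
With the tool pointing down it reaches from about 0.4 to 0.85 m from the base axis. Payload 10.4 kg.
Tool frame: the origin (TCP) lies at the very end of the fingers, on their centre line; the grasp point (between the pads) lies 19 mm behind it; z points along the fingers, y is the line along which they close (so a half turn about z gives the same grasp; the last joint's range is limited). The gripper opens to 85 mm and grips with 20 to 120 N. Pads are 22 mm wide; open, the fingers measure 114 mm over their backs; the gripper's body (76 mm by 85 mm) begins 54 mm behind the grasp point. The pads swing forward as they close: fully open they stand 13 mm farther back than shut.
Start: joints at [-1.324, 0.332, -0.065, 1.46, 0.022, 1.35, -0.088], TCP at [0.167, 0.602, 0.231] pointing down, gripper open.
Joint ranges: [-2.6, 2.6], [-0.5, 2.12], [-1.47, 1.34], [0.16, 2.42], [-1.27, 4.41], [0.06, 2.06], [-2.6, 2.6]. Speed limits (rad/s): [2.22, 2.22, 2.79, 2.79, 3.14, 3.14, 3.14].

## Interface

Orientations are given as a rotation vector (axis times angle).
In Python, from station import r gives the robot as it stands.
- The arm moves only by the tool jog_arm, never from a script. Its arguments are lists of equal length, an entry for each row: "translation": the shift along the tool's x, y, z in mm, a list of three; "dr": the turn, a rotation vector about the tool's x, y, z in degrees, a list of three; "hand": the gripper's target within -1 to 1 (fully open at 1, half-way at 0, shut at -1). A call has 1 to 20 rows; each row shifts and turns the commanded pose from where the row before left it, along the tool's axes as they then stand; what a row does not reach is not made up. A row lasts 1/10 s, in which the tool goes at most 50 mm and 8.59 degrees, less where a joint would pass 70% of its speed; a pose out of reach is approached as far as the arm can. A call with a gripper value outside its range is refused whole. The fingers move at their own pace and stop on an object; "squeeze" is the grip in N (left out, the last holds). Time passes only in rows, so rows that do not move let the fingers close. It gives the time, the measured TCP pose, the force, the opening and the grip force at its end, in the units of the state.
- r.get_obs(): the state, without advancing time (a new reading comes with each control period).
- r.get_image(name): name is "scene" or "side" or "wrist"; returns a dict with "color" (384x512x3 uint8, blue, green, red), "depth" (384x512 float32, m along the optical axis (not along the pixel's ray), 0 where there is no reading), "intrinsics" (3x3 intrinsics, pixels), "R" (3x3) and "t" (3): a world point X has camera coordinates R X + t; the wrist camera has in their place "T_tool_cam" (4x4, takes a point from camera to tool coordinates, whose origin is the TCP and whose axes are the flange's). Camera axes: x right, y down, z forward; pixel columns grow to the right and rows downward; lengths in m; the calibration is good to about 2 mm. A picture is of the moment at which its call begins: read the wrist's pose just before it.
- r.job_done(): hands the job in; it is judged then, once.
The state is a dict: "time_s": time; "qpos": joint angles; "joint_vel": joint speeds; "effort": joint torques, N m; "tool_pos": TCP position; "ee_rot": TCP orientation; "force": force on the tool from outside, world axes, zero at the start; "wrist_torque": the same for the moment, N m; "grip_width": finger opening in m; "finger_force": force on a finger pad.
Only numpy, scipy, OpenCV 4.12 (cv2) and the standard library are available. Lean on these libraries where they do the work, as an engineer would, in place of code of your own. Each camera call takes 0.05 s, during which the arm holds its last target. There are 200 camera calls.

## Task

Pull the lock pin and then the flag-headed rod out of the stop block and park both upright in the wooden rack, fully down in their holes. Stack every spacer plate on the block, round holes over the large bore and slots over the small one, then pass the rod down through all of them into the block until its flag lies on the stack, and lock it by pushing the pin fully home through flag, slots and small bore. Leave the other things on the bench alone.

Things in the scene. Friction and masses are not known exactly. Their poses are not given: they have to be found in the camera images.
- stop_block: Grey painted steel stop block bolted to the bench, 104 x 90 mm (its x by y) and 66 mm high, with four low bolted ears (30 x 16 x 10 mm, the bolt heads 18 mm high) on its two long sides. Origin: centre of its underside on the bench; z up. Two vertical bores go right through it, one toward -x, one toward +x of its origin.
- bore_big (a point): Centre of the mouth of the block's large bore (14.5 mm wide) in its top face, 66 mm above the bench, 18 mm toward the block's -x. Axes as the block's.
- bore_small (a point): Centre of the mouth of the block's small bore (10.5 mm wide), 36 mm from the large one toward the block's +x. Axes as the block's.
- rack: Wooden parking rack fixed to the bench, 64 x 130 mm (x by y) and 66 mm high, with one large and one small through hole. Origin: centre of its underside; z up.
- rack_big (a point): Centre of the mouth of the rack's large hole (15 mm wide), in its top face, 32 mm toward +y of its origin.
- rack_small (a point): Centre of the mouth of the rack's small hole (11 mm wide), in its top face, 40 mm toward -y of its origin.
- rod: Steel rod with flag head, about 160 g. Origin: lower tip; z up along it. Shank 12 mm thick, 58 long, last 10 tapered to 5. Flag: plate 6 thick (z 58-64), 26 wide, reaching 15 mm to -x and 51 to +x, with a 12 mm hole 36 out along +x. Grip above on the axis: 24 (x) by 14 (y), z 64-99. At the start it stands in the block's large bore, flag on the block, flag hole over the small bore.
- flag_under (a point): Point on the rod's axis at the underside of its flag, 58 mm above the tip.
- flag_hole (a point): Centre of the hole in the flag, at the flag's upper face (x 36, z 64 mm in the rod's frame).
- pin: Small steel lock pin, 60 g. Origin: its lower tip; z runs up along it. Shank 8 mm thick, 62 mm long, the last 8 mm tapered to 3 mm; then a shoulder disc 20 mm wide and 4 mm thick (z 62 to 66) and a round grip 15 mm wide, z 66 to 96 mm. At the start it stands through the flag hole in the block's small bore, its shoulder on the flag.
- pin_shoulder (a point): Point on the pin's axis at the underside of its shoulder, 62 mm above the tip.
- plate1: Loose steel spacer plate, 70 x 34 mm (x by y), 10 mm thick, 130 g, lying flat; all plates are alike, and 2 to 4 of them are present. Origin: its middle, 5 mm above its underside; z is the normal (either face may be up). A 15 mm round hole lies 18 mm toward -x, a slot 16 mm (x) by 12 mm (y) lies 18 mm toward +x.
- plate1_round (a point): Centre of the round hole of plate1, at half its thickness. Axes as the plate's.
- plate2: Loose steel spacer plate, 70 x 34 mm (x by y), 10 mm thick, 130 g, lying flat; all plates are alike, and 2 to 4 of them are present. Origin: its middle, 5 mm above its underside; z is the normal (either face may be up). A 15 mm round hole lies 18 mm toward -x, a slot 16 mm (x) by 12 mm (y) lies 18 mm toward +x.
- plate2_round (a point): Centre of the round hole of plate2, at half its thickness. Axes as the plate's.
- plate3: Loose steel spacer plate, 70 x 34 mm (x by y), 10 mm thick, 130 g, lying flat; all plates are alike, and 2 to 4 of them are present. Origin: its middle, 5 mm above its underside; z is the normal (either face may be up). A 15 mm round hole lies 18 mm toward -x, a slot 16 mm (x) by 12 mm (y) lies 18 mm toward +x.
- plate3_round (a point): Centre of the round hole of plate3, at half its thickness. Axes as the plate's.
- plate4: Loose steel spacer plate, 70 x 34 mm (x by y), 10 mm thick, 130 g, lying flat; all plates are alike, and 2 to 4 of them are present. Origin: its middle, 5 mm above its underside; z is the normal (either face may be up). A 15 mm round hole lies 18 mm toward -x, a slot 16 mm (x) by 12 mm (y) lies 18 mm toward +x.
- plate4_round (a point): Centre of the round hole of plate4, at half its thickness. Axes as the plate's.
- nippers: Bystander: nippers with black handles, 64 x 157 x 13 mm. Origin: centre of its underside.
- stone: Bystander: dark grey abrasive stone, 26 x 98 x 20 mm. Origin: centre of its underside.
- brass_tin: Bystander: round brass-coloured tin, 62 mm wide, 24 mm high. Origin: centre of its underside.
- oil: Bystander: small bottle with a red cap, 35 mm wide, 73 mm high. Origin: centre of its underside.
Things that resemble listed ones, but are neither listed nor needed, are in the scene too. What is shaped like the plate2 but purple or yellow is not meant.

How it is judged:
On the way, in this order (a step that is already met when the one before it is completed fails the run):
1. rod and pin stand in the rack, fully down in the large and the small hole (horizontal distance between rod and rack_big below 0.006 m and z of flag_under in the frame of rack_big below 0.006 m and angle between each of rod, pin's own z axis and vertical below 0.1 rad and horizontal distance between pin and rack_small below 0.006 m and z of pin_shoulder in the frame of rack_small below 0.006 m), for 0.2 s.
2. the rod passes through the round holes of all plates into the block, its flag down on the stack (horizontal distance between rod and bore_big below 0.005 m and angle between rod's own z axis and vertical below 0.08 rad and z of rod in the frame of bore_big below -0.012 m and z of any of plate1_round, plate2_round, plate3_round, plate4_round in the frame of flag_under above -0.009 m and horizontal distance between each of plate1_round, plate2_round, plate3_round, plate4_round and bore_big below 0.006 m and angle between the z axis of each of plate1, plate2, plate3, plate4 and the z axis of stop_block, either way round below 0.08 rad and z of each of plate1, plate2, plate3, plate4 in the frame of bore_big above 0.002 m and z of each of plate1_round, plate2_round, plate3_round, plate4_round in the frame of flag_under below -0.002 m), for 0.2 s.
At the end, for the whole second after the job is handed in: All plates lie flat on the block, centres within 7 mm of the block's, round holes within 6 mm of the large bore's axis; the rod stands at least 12 mm in the large bore, flag within 4 mm of the stack; the pin stands in flag and small bore, shoulder within 4 mm of the flag; both at rest (all of step 2 and horizontal distance between pin and bore_small below 0.005 m and angle between pin's own z axis and vertical below 0.1 rad and z of pin_shoulder in the frame of flag_hole below 0.004 m and horizontal distance between pin_shoulder and flag_hole below 0.006 m and linear speed of each of rod, pin below 0.02 m/s and horizontal distance between each of plate1, plate2, plate3, plate4 and stop_block below 0.007 m); the robot touches nothing.
It fails at once if a bystander (nippers) is moved by more than 3 cm (distance of nippers from where it was at the start of the episode above 0.03 m).
It fails at once if a bystander (stone) is moved by more than 3 cm (distance of stone from where it was at the start of the episode above 0.03 m).
It fails at once if a bystander (brass_tin) is moved by more than 3 cm (distance of brass_tin from where it was at the start of the episode above 0.03 m).
It fails at once if a bystander (oil) is moved by more than 3 cm (distance of oil from where it was at the start of the episode above 0.03 m).
Of plate1, plate2, plate3, plate4 only 2 to 4 are there at a start; the rules pass over those that are not, and their reading is None.
At some moment in a run one of plate1, plate2, plate3, plate4 may be knocked a few centimetres aside while the robot is not near it.
It also fails if it takes over 210 s, if anything falls off the work surface, if the arm or the gripper's body presses on something with over 40 N, if the wrist force passes 120 N, or if a joint passes its speed limit or range.

## Working session

There is one attempt and no reset: what is moved stays moved. The work goes in short steps, Python scripts to look and compute and a tool call to move; the robot and the scene stay as the last step left them, time stands still between calls to the robot, and variables do not carry over. Pictures are saved under pics/ and viewed, at most 14 in all, crops included, and the job is handed in when it is done.

Besides the shell and the picture viewer there is one more tool, called after "Request:" in YAML: its name, and indented under it one key for each argument. jog_arm: Moves the arm, as the interface text tells. Its arguments: {"type":"object","properties":{"translation":{"type":"array"},"dr":{"type":"array"},"hand":{"type":"array"},"squeeze":{"type":"number"}},"required":["translation","dr","hand"]}

```bash
mkdir -p pics; ls; cat > h.py <<'E'
import numpy as np, cv2
from scipy.spatial.transform import Rotation as Ro
from station import r
def grab(name):
    o=r.get_obs(); im=r.get_image(name)
    if 'R' in im: Rcw=np.array(im['R']).T; c=-Rcw@np.array(im['t'])
    else:
        T=np.array(im['T_tool_cam']); Rt=Ro.from_rotvec(o['ee_rot']).as_matrix()
        Rcw=Rt@T[:3,:3]; c=Rt@T[:3,3]+np.array(o['tool_pos'])
    K=np.array(im['intrinsics'])
    np.savez('%s.npz'%name,color=im['color'],depth=im['depth'],K=K,Rcw=Rcw,c=c)
    return im['color']
def load(name): return dict(np.load('%s.npz'%name))
def ray(d,u,v): return d['Rcw']@np.linalg.solve(d['K'],np.array([u,v,1.]))
def onz(d,u,v,z):
    q=ray(d,u,v); return d['c']+q*(z-d['c'][2])/q[2]
def dep(d,u,v): return d['c']+ray(d,u,v)*d['depth'][int(v),int(u)]
def proj(d,X):
    p=d['K']@(d['Rcw'].T@(np.array(X)-d['c'])); return p[:2]/p[2]
E
python3 - <<'E'
from h import *
for n in ['scene','side','wrist']:
    c=grab(n)
    cv2.imwrite('pics/%s0.png'%n,cv2.resize(c,(800,600),interpolation=cv2.INTER_CUBIC))
    d=load(n);print(n,d['c'],d['K'][0,0],d['Rcw'][:,2])
o=r.get_obs();print({k:np.round(v,3) for k,v in o.items()}); print(Ro.from_rotvec(o['ee_rot']).as_matrix().round(3))
E
```

```text
pics
scene [-0.03686115 -1.13700641  1.16751249] 476.14100060537965 [ 0.35506516  0.61516032 -0.70392224]
side [-0.05994298  0.617343    0.57406878] 355.26415359396253 [ 0.51982032 -0.71524839 -0.46712588]
wrist [0.09211948 0.6228442  0.37239752] 333.92998488461023 [ 0.28691037 -0.08153265 -0.95448146]
{'time_s': np.float64(0.15), 'qpos': array([-1.324,  0.333, -0.065,  1.461,  0.022,  1.35 , -0.088]), 'joint_vel': array([ 0.   , -0.   , -0.   , -0.003,  0.001,  0.001,  0.001]), 'effort': array([ 2.0000e-03, -6.2583e+01,  5.0000e-02, -3.9186e+01,  1.6000e-02,
        7.0000e-03,  0.0000e+00]), 'tool_pos': array([0.166, 0.602, 0.231]), 'ee_rot': array([-4.220e-01, -3.113e+00,  2.000e-03]), 'force': array([-0.549,  0.722, -0.945]), 'wrist_torque': array([-0.022, -0.006, -0.006]), 'finger_force': np.float64(0.0), 'grip_width': np.float64(0.085)}
[[-0.964  0.266 -0.   ]
 [ 0.266  0.964 -0.001]
 [-0.    -0.001 -1.   ]]
```

View pics/scene0.png

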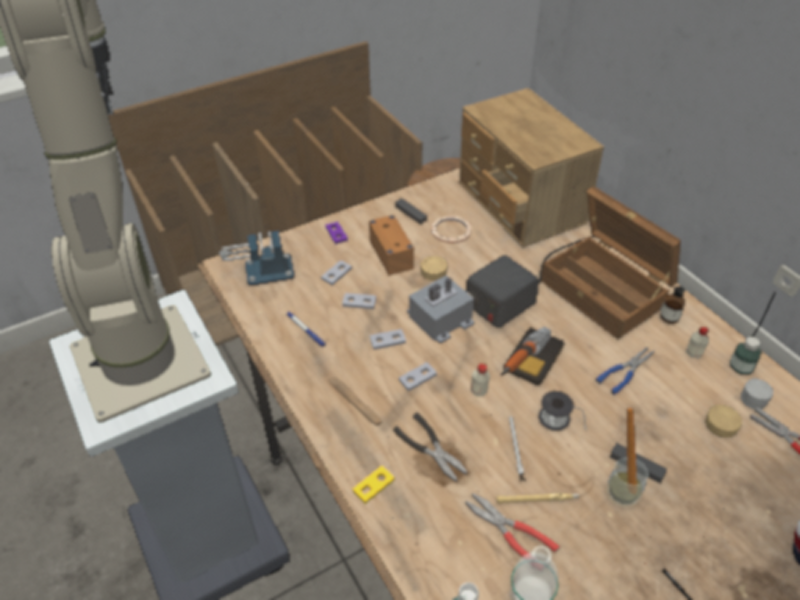

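View pics/side0.png

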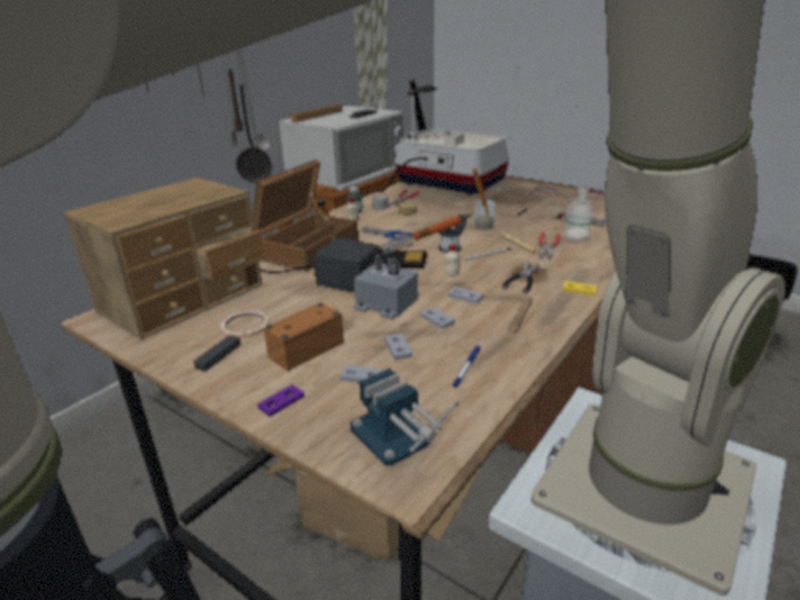

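The scene picture (800x600) shows four grey plates at (337,272), (360,300), (388,339) and (418,376). The purple one (336,232) and the yellow one (374,484) are decoys. The block with rod and pin is at (441,305) and the rack at (391,243). Next I'll compute rough positions and an enlarged crop.

```bash
python3 - <<'E'
from h import *
d=load('scene'); s=.64
for n,u,v,z in [('p1',337,272,.01),('p2',360,300,.01),('p3',388,339,.01),('p4',418,376,.01),('blk',441,297,.066),('rack',391,231,.066),('purple',336,232,.01),('oil',481,380,.03),('tin',433,268,.024),('box',503,275,.06),('nip',432,447,.01),('vise',268,260,.03),('pen',305,328,.01),('stick',355,400,.01)]:
    print(n,onz(d,u*s,v*s,z).round(3),dep(d,u*s,v*s).round(3))
c=d['color'][130:250,190:350]
cv2.imwrite('pics/crop1.png',cv2.resize(c,(800,600),interpolation=cv2.INTER_CUBIC))
E
```

```text
p1 [0.466 0.016 0.01 ] [0.466 0.015 0.01 ]
p2 [ 0.468 -0.091  0.01 ] [ 0.468 -0.089  0.008]
p3 [ 0.463 -0.223  0.01 ] [ 0.464 -0.221  0.008]
p4 [ 0.465 -0.34   0.01 ] [ 0.466 -0.337  0.006]
blk [ 0.593 -0.222  0.066] [ 0.588 -0.229  0.075]
rack [0.612 0.019 0.066] [0.611 0.018 0.067]
purple [0.529 0.144 0.01 ] [0.53  0.146 0.008]
oil [ 0.556 -0.425  0.03 ] [ 0.545 -0.438  0.05 ]
tin [ 0.652 -0.099  0.024] [ 0.654 -0.097  0.021]
box [ 0.749 -0.229  0.06 ] [ 0.73  -0.251  0.086]
nip [ 0.399 -0.495  0.01 ] [ 0.403 -0.489 -0.001]
vise [0.34  0.114 0.03 ] [0.334 0.093 0.049]
pen [ 0.328 -0.105  0.01 ] [ 0.328 -0.104  0.009]
stick [ 0.329 -0.327  0.01 ] [ 0.329 -0.327  0.009]
```

View pics/crop1.png

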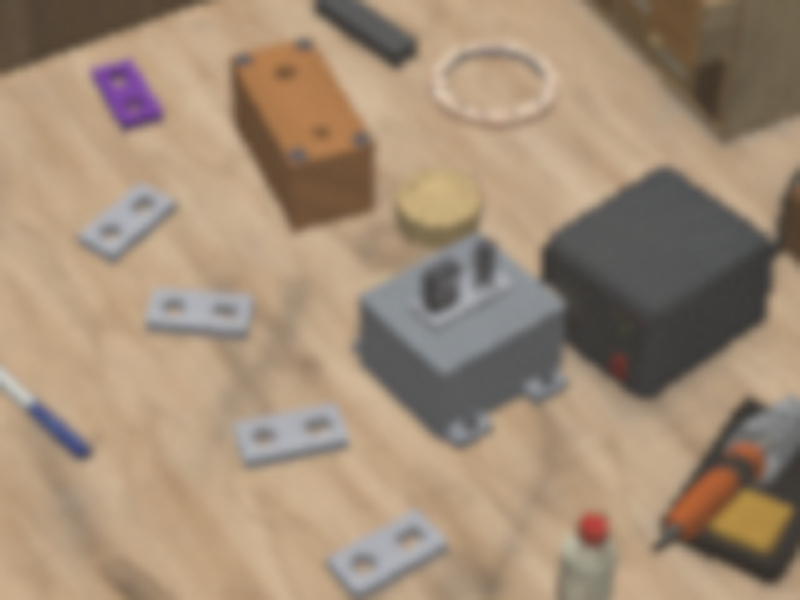

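All four grey plates are confirmed, each with a round hole and a slot. Now I'll swing over for a wrist overview.

Request:
jog_arm:
  translation:
    - [-25,-32,-3.5]
    - [-25,-32,-3.5]
    - [-25,-32,-3.5]
    - [-25,-32,-3.5]
    - [-25,-32,-3.5]
    - [-25,-32,-3.5]
    - [-25,-32,-3.5]
    - [-25,-32,-3.5]
    - [-25,-32,-3.5]
    - [-25,-32,-3.5]
    - [-25,-32,-3.5]
    - [-25,-32,-3.5]
    - [-25,-32,-3.5]
    - [-25,-32,-3.5]
    - [-25,-32,-3.5]
    - [-25,-32,-3.5]
    - [-25,-32,-3.5]
    - [-25,-32,-3.5]
    - [-25,-32,-3.5]
    - [-25,-32,-3.5]
  dr:
    - [0,0,0]
    - [0,0,0]
    - [0,0,0]
    - [0,0,0]
    - [0,0,0]
    - [0,0,0]
    - [0,0,0]
    - [0,0,0]
    - [0,0,0]
    - [0,0,0]
    - [0,0,0]
    - [0,0,0]
    - [0,0,0]
    - [0,0,0]
    - [0,0,0]
    - [0,0,0]
    - [0,0,0]
    - [0,0,0]
    - [0,0,0]
    - [0,0,0]
  hand: [1,1,1,1,1,1,1,1,1,1,1,1,1,1,1,1,1,1,1,1]

```text
time_s: 2.15
tool_pos: [0.4781, -0.1494, 0.3017]
ee_rot: [0.422, 3.112, 0.001]
force: [1.2, 0.3, -0.6]
grip_width: 0.0852
finger_force: 0.0
```

```bash
python3 - <<'E'
from h import *
c=grab('wrist');cv2.imwrite('pics/w1.png',cv2.resize(c,(800,600),interpolation=cv2.INTER_CUBIC))
o=r.get_obs();print(o['tool_pos'],o['qpos'].round(3),o['joint_vel'].round(2));print(Ro.from_rotvec(o['ee_rot']).as_matrix().round(3))
d=load('scene')
a=onz(d,277.6,187,.1);b=onz(d,287,182,.1);print(a,b,np.degrees(np.arctan2(*(b-a)[1::-1])))
E
```

```text
[ 0.47919139 -0.15512227  0.30216815] [-0.69  -0.009  0.922  1.702  0.01   1.442  1.528] [-0.02 -0.07 -0.08  0.06  0.1   0.01 -0.23]
[[-0.963  0.27   0.002]
 [ 0.27   0.963 -0.003]
 [-0.003 -0.002 -1.   ]]
[ 0.5686131  -0.23068884  0.1       ] [ 0.6070194  -0.22690469  0.1       ] 5.627166723492317
```

View pics/w1.png

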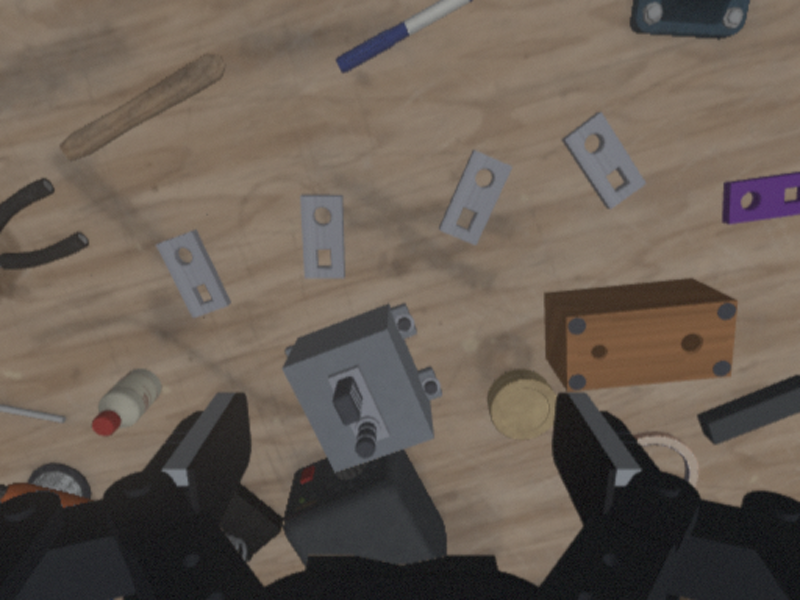

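The view is rotated, with image up towards the base. All round holes (e.g. (322,215), (184,256), (485,177), (595,143)) point to world -x and the slots to +x, which matches the block with its rod at (347,400) and pin at (367,430). I'll measure with depth clouds.

```bash
cat >> h.py <<'E'
def cloud(d):
    h,w=d['depth'].shape; v,u=np.mgrid[:h,:w]
    q=np.linalg.solve(d['K'],np.stack([u.ravel(),v.ravel(),np.ones(h*w)]))*d['depth'].ravel()
    P=(d['Rcw']@q).T+d['c']; P[d['depth'].ravel()==0]=np.nan
    return P.reshape(h,w,3)
def rects(d,z0,z1,box,amin,amax):
    """connected blobs with z in band and inside xy box -> centre, size, yaw of long axis, mean z, grey"""
    P=cloud(d); x0,x1,y0,y1=box
    m=((P[...,2]>z0)&(P[...,2]<z1)&(P[...,0]>x0)&(P[...,0]<x1)&(P[...,1]>y0)&(P[...,1]<y1)).astype(np.uint8)
    n,l,st,_=cv2.connectedComponentsWithStats(m,connectivity=4); out=[]
    for i in range(1,n):
        if not amin<st[i,4]<amax: continue
        Q=P[l==i]; (c,s,a)=cv2.minAreaRect((Q[:,:2]*1000).astype(np.float32))
        if s[0]<s[1]: a+=90; s=s[::-1]
        a=(a+90)%180-90
        out.append((np.round(c,1),np.round(s,1),round(a,1),round(np.median(Q[:,2])*1000,1),int(st[i,4]),d['color'][l==i].mean(0).round()))
    return out
E
python3 - <<'E'
from h import *
c=grab('wrist');d=load('wrist')
o=r.get_obs();print(o['tool_pos'],o['joint_vel'].round(2))
B=(.35,.75,-.45,.12)
print('plates');[print(*x) for x in rects(d,.005,.016,B,300,5000)]
print('tops');[print(*x) for x in rects(d,.058,.070,B,100,20000)]
print('grips');[print(*x) for x in rects(d,.095,.115,(.5,.7,-.35,.1),10,20000)]
E
```

```text
[ 0.47829349 -0.15268389  0.30161874] [-0.03 -0.05 -0.1   0.05  0.03  0.01 -0.12]
plates
[380.6  90.9] [66.7 17.5] 69.7 9.9 836 [68. 63. 57.]
[466.9  24.3] [70.9 34.8] 23.0 9.1 1421 [123. 118. 117.]
[467.9 -83.8] [70.1 34.5] -38.1 9.1 1284 [124. 118. 118.]
[ 465.  -214.9] [69.5 34.1] -15.9 9.3 1200 [124. 118. 117.]
[ 466.6 -332.8] [70.2 35.4] 4.8 9.3 1178 [122. 116. 115.]
[ 415.5 -429.9] [39.9 14. ] -82.3 11.2 320 [51. 54. 58.]
[580.5   8.1] [144.1  56.2] -73.7 10.7 338 [40. 52. 68.]
[ 545.7 -207.9] [101.1  32.1] 74.3 10.0 322 [86. 83. 83.]
[ 716.  -370.9] [64.  54.1] 46.5 14.4 969 [36. 37. 38.]
tops
[607.8  16.4] [130.9  65.2] 80.4 65.0 5398 [ 61.  83. 111.]
[ 632.7 -232.3] [207.1 130.9] -12.9 65.2 4909 [96. 91. 88.]
grips
[ 576.1 -218.8] [23.5 14.9] 5.9 105.5 287 [68. 64. 63.]
[ 611.9 -214.7] [14.4 14.3] 85.0 104.7 167 [68. 64. 62.]
```

Request:
jog_arm:
  translation:
    - [-18.2,-3,16.5]
    - [-18.2,-3,16.5]
    - [-18.2,-3,16.5]
    - [-18.2,-3,16.5]
    - [-18.2,-3,16.5]
    - [-18.2,-3,16.5]
    - [-18.2,-3,16.5]
    - [-18.2,-3,16.5]
    - [0,0,0]
    - [0,0,0]
    - [0,0,0]
    - [0,0,0]
    - [0,0,0]
    - [0,0,0]
    - [0,0,0]
    - [0,0,0]
  dr:
    - [0,0,0]
    - [0,0,0]
    - [0,0,0]
    - [0,0,0]
    - [0,0,0]
    - [0,0,0]
    - [0,0,0]
    - [0,0,0]
    - [0,0,-5.4]
    - [0,0,-5.4]
    - [0,0,-5.4]
    - [0,0,-5.4]
    - [0,0,0]
    - [0,0,0]
    - [0,0,0]
    - [0,0,0]
  hand: [0,0,0,0,0,0,0,0,0,0,0,0,0,0,0,0]

```text
time_s: 3.85
tool_pos: [0.6119, -0.2095, 0.1692]
ee_rot: [0.166, -3.137, -0.0]
force: [0.2, 0.0, 0.3]
grip_width: 0.0427
finger_force: 0.0
```

```bash
cat >> h.py <<'E'
def st():
    o=r.get_obs(); M=Ro.from_rotvec(o['ee_rot']).as_matrix()
    print('t',round(float(o['time_s']),2),'tcp',(np.array(o['tool_pos'])*1000).round(1),'xt ang',round(np.degrees(np.arctan2(-M[1,0],-M[0,0])),2),'tilt',M[:,2].round(3),'q',np.round(o['qpos'],2),'v',np.abs(o['joint_vel']).max().round(3),'F',np.round(o['force'],1),'w',round(float(o['grip_width'])*1000,1),'ff',round(float(o['finger_force']),1))
    return o,M
def go(x,y,z):
    """mm world target -> tool-axis shift"""
    o,M=st(); print('target',(x,y,z),'tool shift mm',(M.T@(np.array([x,y,z])-np.array(o['tool_pos'])*1000)).round(1))
E
python3 - <<'E'
from h import *
st();c=grab('wrist');d=load('wrist');st()
print('grips');[print(*x) for x in rects(d,.095,.115,(.5,.7,-.35,.1),10,20000)]
print('top');[print(*x) for x in rects(d,.058,.069,(.5,.66,-.35,-.12),100,60000)]
print('rack');[print(*x) for x in rects(d,.058,.069,(.5,.75,-.1,.12),100,60000)]
cv2.imwrite('pics/w2.png',c)
E
```

```text
t 3.85 tcp [ 611.9 -209.5  169.2] xt ang 6.07 tilt [-0.  0. -1.] q [-0.31  0.51  0.79  1.51 -0.37  1.27  2.2 ] v 0.006 F [0.2 0.  0.3] w 42.7 ff 0.0
t 3.9 tcp [ 611.8 -209.5  169.2] xt ang 6.09 tilt [-0.  0. -1.] q [-0.31  0.51  0.79  1.51 -0.37  1.27  2.2 ] v 0.005 F [-1.4 -0.1  0.5] w 42.8 ff 0.0
grips
[ 576.9 -218.4] [24.  14.1] 5.7 105.8 867 [80. 74. 72.]
[ 612.4 -214.6] [15.2 14.6] 48.9 104.8 468 [79. 74. 72.]
top
[ 600.1 -216.7] [114.4  91.2] 6.0 65.2 13136 [120. 113. 109.]
rack
[601.9 -21.3] [64.7 56. ] -9.0 65.0 4215 [ 68.  90. 120.]
```

View pics/w2.png

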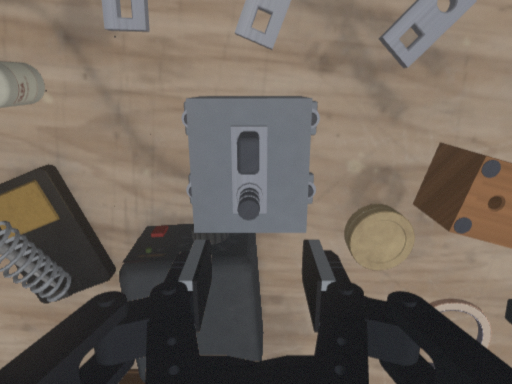

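Request:
jog_arm:
  translation:
    - [0,-5.1,19]
    - [0,0,20]
    - [0,0,20]
    - [0,0,20]
    - [0,0,10]
    - [0,0,0]
    - [0,0,0]
    - [0,0,0]
    - [0,0,0]
    - [0,0,0]
    - [0,0,0]
  dr:
    - [0,0,0]
    - [0,0,0]
    - [0,0,0]
    - [0,0,0]
    - [0,0,0]
    - [0,0,0]
    - [0,0,0]
    - [0,0,0]
    - [0,0,0]
    - [0,0,0]
    - [0,0,0]
  hand: [0,0,0,0,0,0,0,-1,-1,-1,-1]
  squeeze: 40

```text
time_s: 5.0
tool_pos: [0.6129, -0.2149, 0.0813]
ee_rot: [-0.168, 3.136, -0.0]
force: [-0.6, 0.6, 5.8]
grip_width: 0.0138
finger_force: 38.9
```

Request:
jog_arm:
  translation:
    - [0,0,0]
    - [0,0,0]
    - [0,0,-5]
    - [0,0,-10]
    - [0,0,-20]
    - [0,0,-20]
    - [0,0,-20]
    - [0,0,-5]
    - [0,0,0]
    - [0,0,0]
  dr:
    - [0,0,0]
    - [0,0,0]
    - [0,0,0]
    - [0,0,0]
    - [0,0,0]
    - [0,0,0]
    - [0,0,0]
    - [0,0,0]
    - [0,0,0]
    - [0,0,0]
  hand: [-1,-1,-1,-1,-1,-1,-1,-1,-1,-1]

```text
time_s: 6.0
tool_pos: [0.612, -0.2144, 0.1594]
ee_rot: [0.168, -3.136, -0.001]
force: [0.3, 0.3, -1.5]
grip_width: 0.0136
finger_force: 39.0
```

```bash
python3 - <<'E'
from h import *
go(600.8,-23,159); c=grab('wrist'); d=load('wrist')
print('rack');[print(*x) for x in rects(d,.058,.069,(.5,.75,-.1,.12),100,60000)]
print('grips');[print(*x) for x in rects(d,.095,.115,(.5,.7,-.35,.1),10,20000)]
E
```

```text
t 6.0 tcp [ 612.  -214.4  159.4] xt ang 6.15 tilt [-0.001  0.    -1.   ] q [-0.3   0.53  0.78  1.52 -0.38  1.26  2.22] v 0.006 F [ 0.3  0.3 -1.5] w 13.6 ff 39.0
target (600.8, -23, 159) tool shift mm [ -9.4 191.5   0.5]
rack
[600.7 -27.8] [64.2 43.1] -9.2 65.0 3155 [ 66.  87. 114.]
grips
[ 576.5 -218.7] [23.3 14.4] 6.3 105.8 947 [78. 73. 71.]
[ 609.5 -213.9] [7.9 3.7] 84.4 105.9 136 [88. 83. 81.]
```

Request:
jog_arm:
  translation:
    - [0,20,0]
    - [-2,35,0]
    - [-2,35,0]
    - [-2,30,0]
    - [-2,20,0]
    - [-1.4,11.5,0]
    - [0,0,0]
    - [0,0,0]
    - [0,0,0]
    - [0,0,0]
  dr:
    - [0,0,0]
    - [0,0,0]
    - [0,0,0]
    - [0,0,0]
    - [0,0,0]
    - [0,0,0]
    - [0,0,0]
    - [0,0,0]
    - [0,0,0]
    - [0,0,0]
  hand: [-1,-1,-1,-1,-1,-1,-1,-1,-1,-1]

```text
time_s: 7.05
tool_pos: [0.6054, -0.0646, 0.1603]
ee_rot: [0.165, -3.137, 0.001]
force: [0.6, 0.1, -0.3]
grip_width: 0.014
finger_force: 39.1
```

```bash
python3 - <<'E'
from h import *
c=grab('wrist'); d=load('wrist')
print('rack');[print(*x) for x in rects(d,.058,.070,(.5,.75,-.1,.12),100,60000)]
P=cloud(d)
# holes: where depth well below top inside rack outline
c0=proj(d,[.6011,-.023,.066]);c1=proj(d,[.613,.048,.066]);print(c0,c1)
go(601,-23,159)
x0,y0=int(min(c0[0],c1[0]))-40,int(min(c0[1],c1[1]))-50
e=c[max(y0,0):y0+110,max(x0,0):x0+165]; print(x0,y0,e.shape)
cv2.imwrite('pics/w3.png',cv2.resize(e,None,fx=4.5,fy=4.5,interpolation=cv2.INTER_CUBIC))
E
```

```text
rack
[608.2  16.9] [131.   64.6] 80.5 65.1 13709 [ 69.  94. 126.]
[312.64724102 195.73978981] [402.59784481 219.82270501]
t 7.1 tcp [605.4 -64.3 160.3] xt ang 6.05 tilt [ 0. -0. -1.] q [-0.58  0.42  0.78  1.63 -0.31  1.22  1.95] v 0.006 F [ 0.2 -0.5 -0.2] w 13.6 ff 39.1
target (601, -23, 159) tool shift mm [ 0.1 41.5  1.3]
272 145 (110, 165, 3)
```

View pics/w3.png

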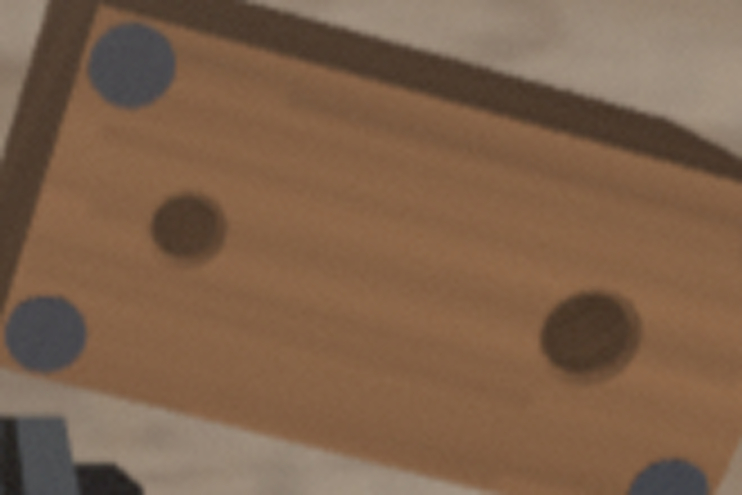

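The crop shows the small hole at (189,229) and the large at (591,336). Both agree within 1 px with the positions predicted from the rack rectangle.

Request:
jog_arm:
  translation:
    - [0,20,0]
    - [0,15,0]
    - [-0.2,6.5,0]
    - [0,0,0]
    - [0,0,0]
    - [0,0,10]
    - [0,0,10]
    - [0,0,10]
    - [0,0,10]
    - [0,0,10]
    - [0,0,10]
    - [0,0,0]
    - [0,0,0]
  dr:
    - [0,0,0]
    - [0,0,0]
    - [0,0,0]
    - [0,0,0]
    - [0,0,0]
    - [0,0,0]
    - [0,0,0]
    - [0,0,0]
    - [0,0,0]
    - [0,0,0]
    - [0,0,0]
    - [0,0,0]
    - [0,0,0]
  hand: [-1,-1,-1,-1,-1,-1,-1,-1,-1,-1,-1,-1,-1]

```text
time_s: 8.4
tool_pos: [0.6013, -0.0219, 0.1002]
ee_rot: [0.168, -3.137, 0.0]
force: [0.7, -0.6, -0.3]
grip_width: 0.0135
finger_force: 39.1
```

```bash
python3 - <<'E'
from h import *
go(601.5,-22.7,76)
E
```

```text
t 8.4 tcp [601.3 -21.9 100.2] xt ang 6.13 tilt [-0. -0. -1.] q [-0.62  0.47  0.74  1.71 -0.35  1.1   1.91] v 0.012 F [ 0.7 -0.6 -0.3] w 13.5 ff 39.1
target (601.5, -22.7, 76) tool shift mm [-0.2 -0.8 24.2]
```

In the hole with no side force. I'll finish the descent, release and go up.

Request:
jog_arm:
  translation:
    - [0,-0.6,8]
    - [0,0,8]
    - [0,0,5]
    - [0,0,3]
    - [0,0,1]
    - [0,0,0]
    - [0,0,0]
  dr:
    - [0,0,0]
    - [0,0,0]
    - [0,0,0]
    - [0,0,0]
    - [0,0,0]
    - [0,0,0]
    - [0,0,0]
  hand: [-1,-1,-1,-1,-1,-1,-1]

```text
time_s: 9.1
tool_pos: [0.6014, -0.0224, 0.0754]
ee_rot: [-0.168, 3.137, 0.0]
force: [-0.9, 0.0, 1.2]
grip_width: 0.0133
finger_force: 39.4
```

Request:
jog_arm:
  translation:
    - [0,0,0]
    - [0,0,0]
    - [0,0,0]
    - [0,0,0]
    - [0,0,-20]
    - [0,0,-35]
    - [0,0,-30]
    - [0,0,0]
    - [0,0,0]
    - [0,0,0]
  dr:
    - [0,0,0]
    - [0,0,0]
    - [0,0,0]
    - [0,0,0]
    - [0,0,0]
    - [0,0,0]
    - [0,0,0]
    - [0,0,0]
    - [0,0,0]
    - [0,0,0]
  hand: [-0.2,0,0,0,0,0,0,0,0,0]

```text
time_s: 10.1
tool_pos: [0.6008, -0.0222, 0.1592]
ee_rot: [0.168, -3.136, -0.0]
force: [0.2, 0.0, 0.1]
grip_width: 0.0425
finger_force: 0.0
```

```bash
python3 - <<'E'
from h import *
c=grab('wrist'); d=load('wrist')
[print(*x) for x in rects(d,.088,.115,(.5,.75,-.1,.12),30,60000)]
go(576.6,-218.6,165)
E
```

```text
[600.6 -22.3] [14.7 14.5] 56.6 98.8 491 [67. 66. 70.]
t 10.15 tcp [600.7 -22.2 159.1] xt ang 6.15 tilt [-0.002 -0.    -1.   ] q [-0.65  0.41  0.78  1.65 -0.3   1.21  1.87] v 0.005 F [ 0.5  0.1 -0.2] w 42.6 ff 0.0
target (576.6, -218.6, 165) tool shift mm [  45.  -192.7   -5.8]
```

Pin fully down (top reads 98.8, which is 100 less the depth bias). Now the rod.

Request:
jog_arm:
  translation:
    - [5,-20,-6]
    - [10,-40,0]
    - [10,-40,0]
    - [10,-40,0]
    - [7,-35,0]
    - [3,-17.7,0]
    - [0,0,20]
    - [0,0,25]
    - [0,0,25]
    - [0,0,15]
    - [0,0,3]
    - [0,0,0]
    - [0,0,0]
    - [0,0,0]
  dr:
    - [0,0,0]
    - [0,0,0]
    - [0,0,0]
    - [0,0,0]
    - [0,0,0]
    - [0,0,0]
    - [0,0,0]
    - [0,0,0]
    - [0,0,0]
    - [0,0,0]
    - [0,0,0]
    - [0,0,0]
    - [0,0,0]
    - [0,0,0]
  hand: [0,0,0,0,0,0,0,0,0,0,0,0,0,0]

```text
time_s: 11.55
tool_pos: [0.5779, -0.219, 0.0794]
ee_rot: [-0.168, 3.135, -0.001]
force: [-0.0, -0.6, -0.0]
grip_width: 0.0429
finger_force: 0.0
```

```bash
python3 - <<'E'
from h import *
go(576.6,-218.6,76.5)
E
```

```text
t 11.55 tcp [ 577.9 -219.    79.4] xt ang 6.14 tilt [ 0.002 -0.    -1.   ] q [-0.29  0.54  0.77  1.68 -0.42  1.08  2.28] v 0.004 F [-0.  -0.6 -0. ] w 42.9 ff 0.0
target (576.6, -218.6, 76.5) tool shift mm [1.2 0.5 2.9]
```

Request:
jog_arm:
  translation:
    - [1.2,0.4,2.5]
    - [0,0,0]
    - [0,0,0]
    - [0,0,0]
    - [0,0,0]
    - [0,0,0]
    - [0,0,0]
    - [0,0,0]
  dr:
    - [0,0,0]
    - [0,0,0]
    - [0,0,0]
    - [0,0,0]
    - [0,0,0]
    - [0,0,0]
    - [0,0,0]
    - [0,0,0]
  hand: [0,0,-1,-1,-1,-1,-1,-1]
  squeeze: 60

```text
time_s: 12.35
tool_pos: [0.5761, -0.2186, 0.076]
ee_rot: [-0.168, 3.137, 0.0]
force: [-0.6, -0.3, 3.6]
grip_width: 0.0133
finger_force: 59.1
```

Request:
jog_arm:
  translation:
    - [0,0,-4]
    - [0,0,-8]
    - [0,0,-20]
    - [0,0,-25]
    - [0,0,-25]
    - [0,0,-5]
    - [0,0,0]
    - [0,0,0]
    - [0,0,0]
  dr:
    - [0,0,0]
    - [0,0,0]
    - [0,0,0]
    - [0,0,0]
    - [0,0,0]
    - [0,0,0]
    - [0,0,0]
    - [0,0,0]
    - [0,0,0]
  hand: [-1,-1,-1,-1,-1,-1,-1,-1,-1]

```text
time_s: 13.25
tool_pos: [0.5754, -0.2182, 0.1615]
ee_rot: [0.168, -3.135, -0.001]
force: [0.4, 0.0, -1.7]
grip_width: 0.0137
finger_force: 58.9
```

```bash
python3 - <<'E'
from h import *
c=grab('wrist'); d=load('wrist'); cv2.imwrite('pics/w4.png',c)
print('block');[print(*x) for x in rects(d,.058,.070,(.5,.655,-.35,-.12),100,60000)]
P=cloud(d);print('bores',[proj(d,[.5767,-.2186,.066]),proj(d,[.6125,-.2147,.066])])
go(613.3,48.3,165)
E
```

```text
block
[ 596.6 -216.5] [107.8  90.4] 6.2 65.2 10095 [116. 109. 105.]
bores [array([255.50589634, 196.94010264]), array([255.6298506 , 240.78384609])]
t 13.3 tcp [ 575.5 -218.3  161.6] xt ang 6.14 tilt [-0.002  0.    -1.   ] q [-0.34  0.45  0.82  1.61 -0.35  1.23  2.23] v 0.004 F [-1.   0.5 -1.2] w 13.3 ff 58.9
target (613.3, 48.3, 165) tool shift mm [-66.2 261.   -3.3]
```

View pics/w4.png

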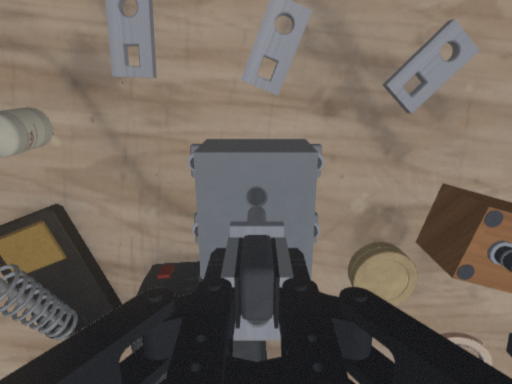

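The rod is held upright and the large bore shows at (257,196), matching the prediction. I'll carry it over the rack, high enough to clear the parked pin.

Request:
jog_arm:
  translation:
    - [0,0,-19]
    - [-5,20,0]
    - [-8,35,0]
    - [-10,40,0]
    - [-10,40,0]
    - [-10,40,0]
    - [-10,40,0]
    - [-8,30,0]
    - [-4.8,16,0]
    - [0,0,0]
    - [0,0,0]
    - [0,0,0]
    - [0,0,0]
  dr:
    - [0,0,0]
    - [0,0,0]
    - [0,0,0]
    - [0,0,0]
    - [0,0,0]
    - [0,0,0]
    - [0,0,0]
    - [0,0,0]
    - [0,0,0]
    - [0,0,0]
    - [0,0,0]
    - [0,0,0]
    - [0,0,0]
  hand: [-1,-1,-1,-1,-1,-1,-1,-1,-1,-1,-1,-1,-1]

```text
time_s: 14.6
tool_pos: [0.6134, 0.0461, 0.1819]
ee_rot: [-0.164, 3.137, -0.0]
force: [0.2, 0.9, -1.6]
grip_width: 0.0134
finger_force: 58.9
```

```bash
python3 - <<'E'
from h import *
go(612.9,48.4,100)
c=grab('wrist'); d=load('wrist')
print('rack');[print(*x) for x in rects(d,.058,.070,(.5,.75,-.1,.12),100,60000)]
E
```

```text
t 14.6 tcp [613.4  46.1 181.9] xt ang 5.99 tilt [ 0. -0. -1.] q [-0.74  0.41  0.77  1.59 -0.3   1.26  1.75] v 0.006 F [ 0.2  0.9 -1.6] w 13.4 ff 58.9
target (612.9, 48.4, 100) tool shift mm [ 0.3  2.4 81.9]
rack
[607.9  16.4] [130.6  64.6] 80.5 65.2 11553 [ 69.  93. 123.]
```

Request:
jog_arm:
  translation:
    - [0.4,2.1,10]
    - [0,0,15]
    - [0,0,15]
    - [0,0,10]
    - [0,0,10]
    - [0,0,10]
    - [0,0,8]
    - [0,0,0]
    - [0,0,0]
  dr:
    - [0,0,0]
    - [0,0,0]
    - [0,0,0]
    - [0,0,0]
    - [0,0,0]
    - [0,0,0]
    - [0,0,0]
    - [0,0,0]
    - [0,0,0]
  hand: [-1,-1,-1,-1,-1,-1,-1,-1,-1]

```text
time_s: 15.55
tool_pos: [0.6127, 0.0497, 0.1037]
ee_rot: [0.168, -3.137, 0.0]
force: [-0.9, -1.5, -2.3]
grip_width: 0.0134
finger_force: 58.6
```

Request:
jog_arm:
  translation:
    - [0,0,8]
    - [0,0,8]
    - [0,0,6]
    - [0,0,4]
    - [0,0,2]
    - [0,0,0]
    - [0,0,0]
  dr:
    - [0,0,0]
    - [0,0,0]
    - [0,0,0]
    - [0,0,0]
    - [0,0,0]
    - [0,0,0]
    - [0,0,0]
  hand: [-1,-1,-1,-1,-1,-1,-1]

```text
time_s: 16.25
tool_pos: [0.6127, 0.0497, 0.076]
ee_rot: [0.168, -3.137, 0.0]
force: [-3.9, -4.4, 3.5]
grip_width: 0.0132
finger_force: 59.5
```

Request:
jog_arm:
  translation:
    - [0,0,0]
    - [0,0,0]
    - [0,0,0]
    - [0,0,0]
    - [0,0,-20]
    - [0,0,-35]
    - [0,0,-40]
    - [15,-1,0]
    - [30,-2,0]
    - [35,-2.6,0]
    - [35,-2,0]
    - [25,-2,0]
    - [8,-1,0]
    - [0,0,0]
    - [0,0,0]
    - [0,0,0]
  dr:
    - [0,0,0]
    - [0,0,0]
    - [0,0,0]
    - [0,0,0]
    - [0,0,0]
    - [0,0,0]
    - [0,0,0]
    - [0,0,0]
    - [0,0,0]
    - [0,0,0]
    - [0,0,0]
    - [0,0,0]
    - [0,0,0]
    - [0,0,0]
    - [0,0,0]
    - [0,0,0]
  hand: [-0.2,0,0,0,0,0,0,0.5,0.5,0.5,0.5,0.5,0.5,0.5,0.5,0.5]

```text
time_s: 17.85
tool_pos: [0.4678, 0.0238, 0.1709]
ee_rot: [-0.168, 3.137, -0.001]
force: [0.7, 0.2, 0.2]
grip_width: 0.0643
finger_force: 0.0
```

```bash
python3 - <<'E'
from h import *
c=grab('wrist'); d=load('wrist');cv2.imwrite('pics/w5.png',c)
print('rack');[print(*x) for x in rects(d,.058,.070,(.5,.75,-.1,.12),100,60000)]
print('grips');[print(*x) for x in rects(d,.09,.115,(.5,.75,-.1,.12),30,60000)]
print('plates');[print(*x) for x in rects(d,.005,.016,(.35,.56,-.45,.1),300,9000)]
st()
E
```

```text
rack
[608.6  22.3] [119.5  66. ] 80.8 65.1 5658 [ 62.  83. 111.]
grips
[598.7 -20. ] [14.8  9.7] 39.3 97.3 253 [59. 56. 57.]
plates
[367.7  84.1] [44.  36.6] 71.9 9.8 1448 [74. 70. 63.]
[ 467.  -206.9] [70.7 21.1] -14.3 9.2 1322 [121. 115. 114.]
[467.7 -83.6] [70.8 34.2] -38.0 9.2 2414 [127. 121. 120.]
[467.1  24.7] [70.3 34. ] 22.5 9.2 2294 [129. 123. 122.]
[ 545. -190.] [64.7 19.7] 76.4 10.3 576 [84. 81. 80.]
t 17.9 tcp [467.7  23.7 170.8] xt ang 6.13 tilt [ 0.    -0.001 -1.   ] q [-0.94  0.    0.81  1.97  0.    1.17  1.54] v 0.006 F [0.1 0.1 0.1] w 64.3 ff 0.0
```

View pics/w5.png

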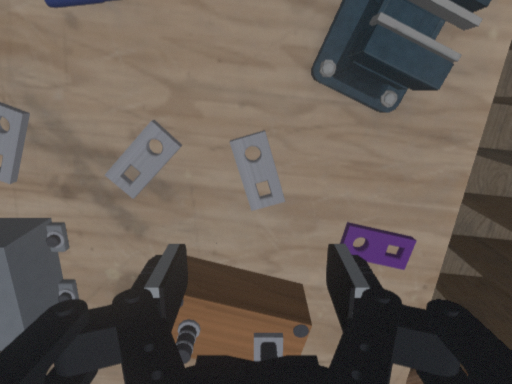

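Plate at pixel (257,170) has its round hole towards the base. The rod and pin are parked at (268,345) and (187,338). Picking this one first.

Request:
jog_arm:
  translation:
    - [0.5,1,20]
    - [0,0,30]
    - [0,0,30]
    - [0,0,30]
    - [0,0,25]
    - [0,0,15]
    - [0,0,10]
    - [0,0,5]
    - [0,0,0]
    - [0,0,0]
    - [0,0,0]
    - [0,0,0]
  dr:
    - [0,0,0]
    - [0,0,-8.2]
    - [0,0,-8.2]
    - [0,0,0]
    - [0,0,0]
    - [0,0,0]
    - [0,0,0]
    - [0,0,0]
    - [0,0,0]
    - [0,0,0]
    - [0,0,0]
    - [0,0,0]
  hand: [0.2,0.2,0.2,0.2,0.2,0.2,0.2,0.2,0.2,0.2,0.2,0.2]
  squeeze: 50

```text
time_s: 19.1
tool_pos: [0.4667, 0.0249, 0.0063]
ee_rot: [-0.614, 3.08, 0.001]
force: [-0.9, 0.1, 0.2]
grip_width: 0.0516
finger_force: 0.0
```

```bash
python3 - <<'E'
from h import *
go(467.1,24.7,1)
E
```

```text
t 19.1 tcp [466.7  24.9   6.3] xt ang 22.55 tilt [ 0.001  0.001 -1.   ] q [-0.82  0.32  0.75  2.12 -0.3   0.8   2.08] v 0.003 F [-0.9  0.1  0.2] w 51.6 ff 0.0
target (467.1, 24.7, 1) tool shift mm [-0.3 -0.3  5.3]
```

Request:
jog_arm:
  translation:
    - [-0.3,-0.3,3]
    - [0,0,2.3]
    - [0,0,0]
    - [0,0,0]
    - [0,0,0]
    - [0,0,0]
    - [0,0,0]
    - [0,0,0]
    - [0,0,0]
  dr:
    - [0,0,0]
    - [0,0,0]
    - [0,0,0]
    - [0,0,0]
    - [0,0,0]
    - [0,0,0]
    - [0,0,0]
    - [0,0,0]
    - [0,0,0]
  hand: [0.2,0.2,0.2,0,-0.5,-0.5,-0.5,-0.5,-0.5]

```text
time_s: 20.0
tool_pos: [0.4667, 0.0244, 0.0008]
ee_rot: [-0.614, 3.081, 0.0]
force: [-1.4, -0.0, 5.0]
grip_width: 0.0324
finger_force: 49.7
```

Request:
jog_arm:
  translation:
    - [0,0,-5]
    - [0,0,-15]
    - [0,0,-30]
    - [0,0,-40]
    - [0,0,-40]
    - [0,0,-20]
    - [0,0,0]
    - [0,0,0]
    - [0,0,0]
  dr:
    - [0,0,0]
    - [0,0,0]
    - [0,0,0]
    - [0,0,0]
    - [0,0,8.2]
    - [0,0,8.2]
    - [0,0,0]
    - [0,0,0]
    - [0,0,0]
  hand: [-0.5,-0.5,-0.5,-0.5,-0.5,-0.5,-0.5,-0.5,-0.5]

```text
time_s: 20.9
tool_pos: [0.4658, 0.0244, 0.1493]
ee_rot: [0.172, -3.135, 0.001]
force: [-0.5, 0.3, -1.8]
grip_width: 0.0324
finger_force: 50.2
```

```bash
python3 - <<'E'
from h import *
go(594.5,-216.7,140)
E
```

```text
t 20.9 tcp [465.8  24.4 149.3] xt ang 6.3 tilt [-0.002 -0.001 -1.   ] q [-0.98  0.03  0.86  2.   -0.03  1.12  1.57] v 0.012 F [-0.5  0.3 -1.8] w 32.4 ff 50.2
target (594.5, -216.7, 140) tool shift mm [-101.5 -253.7    9.3]
```

Request:
jog_arm:
  translation:
    - [-10,-20,0]
    - [-15,-40,0]
    - [-17,-45,0]
    - [-17,-45,0]
    - [-17,-45,0]
    - [-14,-35,0]
    - [-8,-17,0]
    - [-3.3,-6.7,0]
    - [0,0,0]
    - [0,0,0]
    - [0,0,0]
    - [0,0,0]
    - [0,0,0]
  dr:
    - [0,0,0]
    - [0,0,0]
    - [0,0,0]
    - [0,0,0]
    - [0,0,0]
    - [0,0,0]
    - [0,0,0]
    - [0,0,0]
    - [0,0,0]
    - [0,0,0]
    - [0,0,0]
    - [0,0,0]
    - [0,0,0]
  hand: [-0.5,-0.5,-0.5,-0.5,-0.5,-0.5,-0.5,-0.5,-0.5,-0.5,-0.5,-0.5,-0.5]

```text
time_s: 22.2
tool_pos: [0.5946, -0.2161, 0.1507]
ee_rot: [-0.17, 3.137, 0.001]
force: [-1.0, -0.2, -1.1]
grip_width: 0.0323
finger_force: 50.2
```

```bash
python3 - <<'E'
from h import *
c=grab('wrist'); d=load('wrist');cv2.imwrite('pics/w6.png',c)
print('block');[print(*x) for x in rects(d,.058,.070,(.5,.655,-.35,-.12),100,60000)]
print('held');[print(*x) for x in rects(d,.14,.172,(.5,.66,-.35,-.12),100,60000)]
go(594.2,-216.5,72)
E
```

```text
block
[ 588.3 -217.4] [91.  90.3] 6.0 65.2 10110 [114. 108. 104.]
[ 614.5 -213.4] [20.6 19.1] -51.1 64.9 413 [107. 101.  96.]
held
[ 595. -216.] [71.3 59.7] 5.4 158.9 11181 [121. 114. 111.]
t 22.25 tcp [ 594.6 -216.3  150.7] xt ang 6.2 tilt [ 0.  0. -1.] q [-0.37  0.53  0.89  1.58 -0.43  1.24  2.27] v 0.005 F [ 0.   0.4 -1. ] w 31.9 ff 50.2
target (594.2, -216.5, 72) tool shift mm [ 0.4 -0.2 78.7]
```

View pics/w6.png

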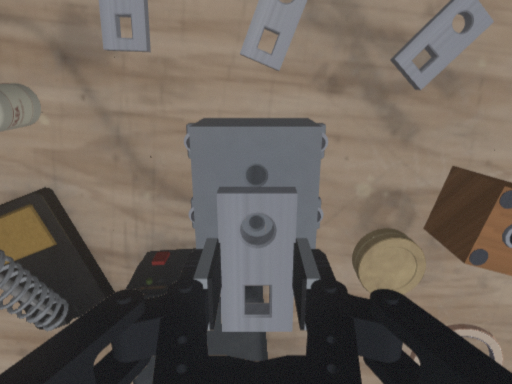

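The held plate hangs flat and square over the block, with bore (257,174) and plate hole (257,228) on the same line. Lowering.

Request:
jog_arm:
  translation:
    - [0.2,-0.4,15]
    - [0,0,20]
    - [0,0,20]
    - [0,0,12]
    - [0,0,7]
    - [0,0,4]
    - [0,0,2]
    - [0,0,0]
    - [0,0,0]
    - [0,0,0]
  dr:
    - [0,0,0]
    - [0,0,0]
    - [0,0,0]
    - [0,0,0]
    - [0,0,0]
    - [0,0,0]
    - [0,0,0]
    - [0,0,0]
    - [0,0,0]
    - [0,0,0]
  hand: [-0.5,-0.5,-0.5,-0.5,-0.5,-0.5,-0.5,-0.5,-0.5,-0.5]

```text
time_s: 23.25
tool_pos: [0.5946, -0.2174, 0.071]
ee_rot: [-0.168, 3.136, -0.0]
force: [0.8, -0.1, -1.7]
grip_width: 0.0321
finger_force: 50.2
```

```bash
python3 - <<'E'
from h import *
go(594.2,-216.5,67)
E
```

```text
t 23.25 tcp [ 594.6 -217.4   71. ] xt ang 6.14 tilt [ 0.001 -0.    -1.   ] q [-0.33  0.62  0.84  1.65 -0.5   1.1   2.32] v 0.003 F [ 0.8 -0.1 -1.7] w 32.1 ff 50.2
target (594.2, -216.5, 67) tool shift mm [0.3 1.  4. ]
```

Request:
jog_arm:
  translation:
    - [0.3,0.9,2]
    - [0,0,1.5]
    - [0,0,0.5]
    - [0,0,0]
    - [0,0,0]
    - [0,0,0]
    - [0,0,0]
    - [0,0,0]
    - [0,0,-20]
    - [0,0,-35]
    - [0,0,-35]
    - [0,0,0]
    - [0,0,0]
  dr:
    - [0,0,0]
    - [0,0,0]
    - [0,0,0]
    - [0,0,0]
    - [0,0,0]
    - [0,0,0]
    - [0,0,0]
    - [0,0,0]
    - [0,0,0]
    - [0,0,0]
    - [0,0,0]
    - [0,0,0]
    - [0,0,0]
  hand: [-0.5,-0.5,-0.5,-0.5,0,0.2,0.2,0.2,0.2,0.2,0.2,0.2,0.2]

```text
time_s: 24.55
tool_pos: [0.5943, -0.2165, 0.157]
ee_rot: [-0.168, 3.136, 0.0]
force: [0.0, 0.4, -0.3]
grip_width: 0.0511
finger_force: 0.0
```

```bash
cat >> h.py <<'E'
def look():
    st();c=grab('wrist'); d=load('wrist')
    for z in (66,76,86,96,106):
        for x in rects(d,z/1000-.004,z/1000+.003,(.5,.655,-.35,-.12),800,60000): print('lvl',z,*x)
    print('plates');[print(*x) for x in rects(d,.005,.016,(.35,.54,-.45,.1),900,9000)]
    return c,d
E
python3 - <<'E'
from h import *
look()
E
```

```text
t 24.55 tcp [ 594.3 -216.5  157. ] xt ang 6.15 tilt [ 0.001  0.    -1.   ] q [-0.38  0.53  0.9   1.57 -0.43  1.25  2.27] v 0.027 F [ 0.   0.4 -0.3] w 51.1 ff 0.0
lvl 66 [ 597.5 -216.5] [109.2  90.4] 6.1 65.2 11902 [115. 109. 105.]
lvl 76 [ 594.3 -216. ] [70.2 34.1] 6.0 75.2 3847 [136. 128. 125.]
plates
[ 483.  -331.3] [37.3 34.8] 4.4 9.2 2044 [135. 128. 127.]
[ 472.2 -216.6] [55.6 33.9] -15.7 9.3 2541 [140. 134. 133.]
[467.8 -83.6] [71.3 34.9] -38.3 9.2 3622 [133. 127. 125.]
```

Request:
jog_arm:
  translation:
    - [10,15,0]
    - [20,25,0]
    - [24,30,0]
    - [24,30,0]
    - [20,25,0]
    - [10,15,0]
    - [4,5,0]
    - [0,0,0]
    - [0,0,0]
    - [0,0,0]
    - [0,0,0]
    - [0,0,0]
    - [0,0,0]
    - [0,0,0]
    - [0,0,0]
  dr:
    - [0,0,0]
    - [0,0,0]
    - [0,0,0]
    - [0,0,0]
    - [0,0,0]
    - [0,0,0]
    - [0,0,0]
    - [0,0,8.5]
    - [0,0,8.5]
    - [0,0,8.5]
    - [0,0,8.5]
    - [0,0,8.5]
    - [0,0,1.6]
    - [0,0,0]
    - [0,0,0]
  hand: [0.2,0.2,0.2,0.2,0.2,0.2,0.2,0.2,0.2,0.2,0.2,0.2,0.2,0.2,0.2]

```text
time_s: 26.1
tool_pos: [0.467, -0.0845, 0.1563]
ee_rot: [-1.017, -2.972, 0.001]
force: [-0.1, 0.5, 0.0]
grip_width: 0.0512
finger_force: 0.0
```

```bash
python3 - <<'E'
from h import *
look()
E
```

```text
t 26.1 tcp [467.  -84.5 156.3] xt ang -37.78 tilt [-0. -0. -1.] q [-0.93  0.05  1.06  1.98 -0.05  1.13  1.06] v 0.01 F [-0.1  0.5  0. ] w 51.2 ff 0.0
lvl 66 [ 566.4 -196.9] [53.2 46. ] 6.1 65.1 1337 [101.  95.  90.]
plates
[467.7 -83.3] [70.  33.8] -38.6 9.2 2479 [125. 120. 118.]
[ 461.8 -213.9] [64.  35.3] -15.8 9.2 1671 [122. 116. 114.]
```

Request:
jog_arm:
  translation:
    - [0,1.3,20]
    - [0,0,30]
    - [0,0,30]
    - [0,0,30]
    - [0,0,20]
    - [0,0,12]
    - [0,0,8]
    - [0,0,0]
    - [0,0,0]
    - [0,0,0]
  dr:
    - [0,0,0.6]
    - [0,0,0]
    - [0,0,0]
    - [0,0,0]
    - [0,0,0]
    - [0,0,0]
    - [0,0,0]
    - [0,0,0]
    - [0,0,0]
    - [0,0,0]
  hand: [0.2,0.2,0.2,0.2,0.2,0.2,0.2,0.2,0.2,0.2]

```text
time_s: 27.15
tool_pos: [0.4686, -0.0832, 0.0073]
ee_rot: [1.036, 2.964, 0.002]
force: [0.2, 0.5, 0.1]
grip_width: 0.051
finger_force: 0.0
```

```bash
python3 - <<'E'
from h import *
go(467.7,-83.4,1)
E
```

```text
t 27.15 tcp [468.6 -83.2   7.3] xt ang -38.54 tilt [ 0.002  0.001 -1.   ] q [-0.72  0.4   0.91  2.1  -0.42  0.83  1.35] v 0.003 F [0.2 0.5 0.1] w 51.0 ff 0.0
target (467.7, -83.4, 1) tool shift mm [ 0.6 -0.8  6.3]
```

Request:
jog_arm:
  translation:
    - [0.6,-0.6,4]
    - [0,0,2.3]
    - [0,0,0]
    - [0,0,0]
    - [0,0,0]
    - [0,0,0]
    - [0,0,0]
    - [0,0,0]
    - [0,0,0]
  dr:
    - [0,0,0]
    - [0,0,0]
    - [0,0,0]
    - [0,0,0]
    - [0,0,0]
    - [0,0,0]
    - [0,0,0]
    - [0,0,0]
    - [0,0,0]
  hand: [0.2,0.2,0.2,0,-0.5,-0.5,-0.5,-0.5,-0.5]

```text
time_s: 28.05
tool_pos: [0.4672, -0.0834, 0.0005]
ee_rot: [-1.037, -2.965, -0.001]
force: [-2.7, 0.1, 6.3]
grip_width: 0.0324
finger_force: 49.6
```

Request:
jog_arm:
  translation:
    - [0,0,-5]
    - [0,0,-15]
    - [0,0,-30]
    - [0,0,-40]
    - [0,0,-40]
    - [0,0,-20]
    - [0,0,0]
    - [0,0,0]
    - [0,0,0]
    - [0,0,0]
    - [0,0,0]
    - [0,0,0]
  dr:
    - [0,0,0]
    - [0,0,0]
    - [0,0,0]
    - [0,0,-8.5]
    - [0,0,-8.5]
    - [0,0,-8.5]
    - [0,0,-8.5]
    - [0,0,-8.5]
    - [0,0,-2.2]
    - [0,0,0]
    - [0,0,0]
    - [0,0,0]
  hand: [-0.5,-0.5,-0.5,-0.5,-0.5,-0.5,-0.5,-0.5,-0.5,-0.5,-0.5,-0.5]

```text
time_s: 29.25
tool_pos: [0.4669, -0.0835, 0.1502]
ee_rot: [0.166, -3.137, -0.0]
force: [0.2, -0.5, -0.2]
grip_width: 0.0322
finger_force: 50.3
```

```bash
python3 - <<'E'
from h import *
go(594.2,-216.5,150)
E
```

```text
t 29.25 tcp [466.9 -83.5 150.2] xt ang 6.06 tilt [-0.  0. -1.] q [-0.87  0.06  1.    1.99 -0.06  1.12  1.83] v 0.006 F [ 0.2 -0.5 -0.2] w 32.2 ff 50.3
target (594.2, -216.5, 150) tool shift mm [-1.125e+02 -1.457e+02  1.000e-01]
```

Request:
jog_arm:
  translation:
    - [-10,-12,0]
    - [-20,-25,0]
    - [-25,-33,0]
    - [-25,-33,0]
    - [-20,-25,0]
    - [-10,-14,0]
    - [-2.5,-3.6,5]
    - [0,0,15]
    - [0,0,20]
    - [0,0,15]
    - [0,0,10]
    - [0,0,0]
    - [0,0,0]
    - [0,0,0]
    - [0,0,0]
  dr:
    - [0,0,0]
    - [0,0,0]
    - [0,0,0]
    - [0,0,0]
    - [0,0,0]
    - [0,0,0]
    - [0,0,0]
    - [0,0,0]
    - [0,0,0]
    - [0,0,0]
    - [0,0,0]
    - [0,0,0]
    - [0,0,0]
    - [0,0,0]
    - [0,0,0]
  hand: [-0.5,-0.5,-0.5,-0.5,-0.5,-0.5,-0.5,-0.5,-0.5,-0.5,-0.5,-0.5,-0.5,-0.5,-0.5]

```text
time_s: 30.75
tool_pos: [0.5949, -0.2162, 0.0859]
ee_rot: [-0.168, 3.136, -0.0]
force: [0.7, -0.5, -0.8]
grip_width: 0.0325
finger_force: 50.3
```

```bash
python3 - <<'E'
from h import *
go(594.1,-216.6,76.8)
E
```

```text
t 30.75 tcp [ 594.9 -216.2   85.9] xt ang 6.14 tilt [ 0.001 -0.    -1.   ] q [-0.36  0.61  0.88  1.64 -0.51  1.13  2.33] v 0.004 F [ 0.7 -0.5 -0.8] w 32.5 ff 50.3
target (594.1, -216.6, 76.8) tool shift mm [ 0.8 -0.3  9.1]
```

Request:
jog_arm:
  translation:
    - [0.8,-0.3,5]
    - [0,0,3]
    - [0,0,1]
    - [0,0,0]
    - [0,0,0]
    - [0,0,0]
    - [0,0,0]
    - [0,0,0]
    - [0,0,-20]
    - [0,0,-35]
    - [0,0,-30]
    - [0,0,0]
    - [0,0,0]
  dr:
    - [0,0,0]
    - [0,0,0]
    - [0,0,0]
    - [0,0,0]
    - [0,0,0]
    - [0,0,0]
    - [0,0,0]
    - [0,0,0]
    - [0,0,0]
    - [0,0,0]
    - [0,0,0]
    - [0,0,0]
    - [0,0,0]
  hand: [-0.5,-0.5,-0.5,-0.5,0,0.2,0.2,0.2,0.2,0.2,0.2,0.2,0.2]

```text
time_s: 32.05
tool_pos: [0.5939, -0.2164, 0.1614]
ee_rot: [-0.168, 3.136, 0.0]
force: [0.6, -0.3, -0.4]
grip_width: 0.0516
finger_force: 0.0
```

```bash
python3 - <<'E'
from h import *
look()
E
```

```text
t 32.05 tcp [ 593.9 -216.4  161.4] xt ang 6.15 tilt [ 0.001  0.    -1.   ] q [-0.4   0.54  0.93  1.57 -0.45  1.26  2.28] v 0.026 F [ 0.6 -0.3 -0.4] w 51.6 ff 0.0
lvl 66 [ 597.4 -216.5] [109.5  90.4] 6.3 65.2 10987 [116. 109. 105.]
lvl 86 [ 594.1 -216.3] [70.7 34.1] 6.1 85.1 4086 [136. 128. 125.]
plates
[ 482.  -331.5] [39.3 35.3] 4.4 9.3 2063 [136. 129. 127.]
[ 471.7 -216.4] [56.8 34. ] -15.6 9.3 2521 [141. 135. 134.]
```

Request:
jog_arm:
  translation:
    - [15,2,0]
    - [30,4,0]
    - [35,4,0]
    - [30,3.5,0]
    - [13,1.5,0]
    - [5,0.5,0]
    - [0,0,0]
    - [0,0,0]
    - [0,0,0]
    - [0,0,0]
    - [0,0,0]
    - [0,0,0]
  dr:
    - [0,0,0]
    - [0,0,0]
    - [0,0,0]
    - [0,0,0]
    - [0,0,0]
    - [0,0,0]
    - [0,0,8]
    - [0,0,8]
    - [0,0,6]
    - [0,0,0]
    - [0,0,0]
    - [0,0,0]
  hand: [0.2,0.2,0.2,0.2,0.2,0.2,0.2,0.2,0.2,0.2,0.2,0.2]

```text
time_s: 33.3
tool_pos: [0.4649, -0.2147, 0.161]
ee_rot: [-0.429, -3.112, 0.0]
force: [-0.3, -0.6, 0.8]
grip_width: 0.051
finger_force: 0.0
```

```bash
python3 - <<'E'
from h import *
look()
E
```

```text
t 33.3 tcp [ 464.9 -214.7  161. ] xt ang -15.7 tilt [-0. -0. -1.] q [-0.68  0.25  1.17  1.89 -0.25  1.16  1.87] v 0.011 F [-0.3 -0.6  0.8] w 51.0 ff 0.0
lvl 66 [ 577.5 -228.4] [75.9 74.7] -88.9 65.1 3736 [103.  97.  93.]
lvl 86 [ 584.5 -217.4] [53.7 34.2] 6.4 85.1 1738 [123. 115. 113.]
plates
[ 465.2 -214.8] [70.5 34. ] -15.7 9.2 2436 [125. 119. 118.]
[ 466.7 -332.9] [70.4 35.4] 4.6 9.2 2358 [122. 116. 115.]
```

Aligned on plate 3 at (465.2, -214.8). Descend 154 and correct.

Request:
jog_arm:
  translation:
    - [0,0,20]
    - [0,0,30]
    - [0,0,30]
    - [0,0,30]
    - [0,0,22]
    - [0,0,14]
    - [0,0,8]
    - [0,0,0]
    - [0,0,0]
    - [0,0,0]
  dr:
    - [0,0,0]
    - [0,0,0]
    - [0,0,0]
    - [0,0,0]
    - [0,0,0]
    - [0,0,0]
    - [0,0,0]
    - [0,0,0]
    - [0,0,0]
    - [0,0,0]
  hand: [0.2,0.2,0.2,0.2,0.2,0.2,0.2,0.2,0.2,0.2]

```text
time_s: 34.35
tool_pos: [0.4655, -0.2149, 0.0081]
ee_rot: [0.433, 3.11, 0.0]
force: [0.3, 0.0, 0.1]
grip_width: 0.0514
finger_force: 0.0
```

```bash
python3 - <<'E'
from h import *
go(465.2,-214.8,1)
E
```

```text
t 34.35 tcp [ 465.5 -214.9    8.1] xt ang -15.84 tilt [ 0.002 -0.    -1.   ] q [-0.44  0.5   0.94  2.01 -0.53  0.89  2.08] v 0.004 F [0.3 0.  0.1] w 51.4 ff 0.0
target (465.2, -214.8, 1) tool shift mm [0.3 0.  7.1]
```

Request:
jog_arm:
  translation:
    - [0.3,0,4]
    - [0,0,3]
    - [0,0,0]
    - [0,0,0]
    - [0,0,0]
    - [0,0,0]
    - [0,0,0]
    - [0,0,0]
    - [0,0,0]
  dr:
    - [0,0,0]
    - [0,0,0]
    - [0,0,0]
    - [0,0,0]
    - [0,0,0]
    - [0,0,0]
    - [0,0,0]
    - [0,0,0]
    - [0,0,0]
  hand: [0.2,0.2,0.2,0,-0.5,-0.5,-0.5,-0.5,-0.5]

```text
time_s: 35.25
tool_pos: [0.4646, -0.2148, 0.0005]
ee_rot: [0.434, 3.111, 0.0]
force: [-1.4, 0.4, 5.4]
grip_width: 0.0327
finger_force: 49.9
```

Request:
jog_arm:
  translation:
    - [0,0,-5]
    - [0,0,-15]
    - [0,0,-30]
    - [0,0,-40]
    - [0,0,-40]
    - [0,0,-20]
    - [0,0,0]
    - [0,0,0]
    - [0,0,0]
  dr:
    - [0,0,0]
    - [0,0,0]
    - [0,0,-8]
    - [0,0,-8]
    - [0,0,-6]
    - [0,0,0]
    - [0,0,0]
    - [0,0,0]
    - [0,0,0]
  hand: [-0.5,-0.5,-0.5,-0.5,-0.5,-0.5,-0.5,-0.5,-0.5]

```text
time_s: 36.15
tool_pos: [0.4638, -0.2144, 0.1493]
ee_rot: [0.168, -3.136, -0.001]
force: [-0.3, -1.2, -1.5]
grip_width: 0.0326
finger_force: 50.1
```

```bash
python3 - <<'E'
from h import *
go(594.1,-216.6,150)
E
```

```text
t 36.15 tcp [ 463.8 -214.4  149.3] xt ang 6.13 tilt [-0.002  0.    -1.   ] q [-0.58  0.22  1.05  1.9  -0.21  1.13  2.22] v 0.011 F [-0.3 -1.2 -1.5] w 32.6 ff 50.1
target (594.1, -216.6, 150) tool shift mm [-129.3  -16.1   -0.9]
```

Request:
jog_arm:
  translation:
    - [-10,-1,0]
    - [-25,-3,0]
    - [-30,-4,0]
    - [-30,-4,0]
    - [-22,-2.3,0]
    - [-9,-1,0]
    - [-2,0,5]
    - [0,0,15]
    - [0,0,15]
    - [0,0,10]
    - [0,0,8]
    - [0,0,0]
    - [0,0,0]
    - [0,0,0]
    - [0,0,0]
  dr:
    - [0,0,0]
    - [0,0,0]
    - [0,0,0]
    - [0,0,0]
    - [0,0,0]
    - [0,0,0]
    - [0,0,0]
    - [0,0,0]
    - [0,0,0]
    - [0,0,0]
    - [0,0,0]
    - [0,0,0]
    - [0,0,0]
    - [0,0,0]
    - [0,0,0]
  hand: [-0.5,-0.5,-0.5,-0.5,-0.5,-0.5,-0.5,-0.5,-0.5,-0.5,-0.5,-0.5,-0.5,-0.5,-0.5]

```text
time_s: 37.65
tool_pos: [0.5937, -0.2164, 0.0977]
ee_rot: [-0.168, 3.136, -0.0]
force: [-0.5, 0.2, -1.3]
grip_width: 0.0323
finger_force: 50.1
```

```bash
python3 - <<'E'
from h import *
go(594.1,-216.6,86.8)
E
```

```text
t 37.65 tcp [ 593.7 -216.4   97.7] xt ang 6.14 tilt [ 0.001 -0.    -1.   ] q [-0.36  0.59  0.88  1.63 -0.49  1.15  2.31] v 0.002 F [-0.5  0.2 -1.3] w 32.3 ff 50.1
target (594.1, -216.6, 86.8) tool shift mm [-0.4 -0.3 10.9]
```

Request:
jog_arm:
  translation:
    - [0,-0.2,6]
    - [0,0,3]
    - [0,0,1.5]
    - [0,0,0]
    - [0,0,0]
    - [0,0,0]
    - [0,0,0]
    - [0,0,0]
    - [0,0,-20]
    - [0,0,-35]
    - [0,0,-30]
    - [0,0,0]
    - [0,0,0]
  dr:
    - [0,0,0]
    - [0,0,0]
    - [0,0,0]
    - [0,0,0]
    - [0,0,0]
    - [0,0,0]
    - [0,0,0]
    - [0,0,0]
    - [0,0,0]
    - [0,0,0]
    - [0,0,0]
    - [0,0,0]
    - [0,0,0]
  hand: [-0.5,-0.5,-0.5,-0.5,0,0.2,0.2,0.2,0.2,0.2,0.2,0.2,0.2]

```text
time_s: 38.95
tool_pos: [0.5937, -0.2164, 0.172]
ee_rot: [-0.169, 3.136, 0.0]
force: [-0.0, -0.0, -0.1]
grip_width: 0.0509
finger_force: 0.0
```

```bash
python3 - <<'E'
from h import *
look()
E
```

```text
t 38.95 tcp [ 593.7 -216.4  172. ] xt ang 6.15 tilt [ 0.001  0.    -1.   ] q [-0.4   0.52  0.93  1.56 -0.43  1.28  2.27] v 0.027 F [-0.  -0.  -0.1] w 50.9 ff 0.0
lvl 66 [ 597.4 -216.5] [109.3  90.4] 6.1 65.2 9818 [116. 110. 106.]
lvl 96 [ 594.  -216.1] [70.7 34.1] 6.2 95.2 4037 [137. 129. 126.]
plates
[ 480.9 -331.4] [41.9 34.9] 5.2 9.3 2059 [137. 130. 129.]
```

Request:
jog_arm:
  translation:
    - [0,0,-5]
    - [0,0,0]
    - [0,0,0]
    - [0,0,0]
    - [0,0,0]
    - [0,0,0]
    - [0,0,0]
    - [0,0,0]
    - [0,0,0]
    - [0,0,0]
    - [0,0,0]
    - [0,0,0]
    - [0,0,0]
    - [0,0,0]
    - [0,0,0]
    - [0,0,0]
    - [0,0,0]
    - [0,0,0]
    - [0,0,0]
    - [0,0,0]
  dr:
    - [0,0,8]
    - [0,0,8]
    - [0,0,8]
    - [0,0,8]
    - [0,0,8]
    - [0,0,8]
    - [0,0,8]
    - [0,0,8]
    - [0,0,8]
    - [0,0,8]
    - [0,0,8]
    - [0,0,8]
    - [0,0,8]
    - [0,0,8]
    - [0,0,8]
    - [0,0,8]
    - [0,0,8]
    - [0,0,8]
    - [0,0,8]
    - [0,0,8]
  hand: [0.2,0.2,0.2,0.2,0.2,0.2,0.2,0.2,0.2,0.2,0.2,0.2,0.2,0.2,0.2,0.2,0.2,0.2,0.2,0.2]

```text
time_s: 41.0
tool_pos: [0.5929, -0.2162, 0.1752]
ee_rot: [-3.062, -0.701, 0.003]
force: [-0.1, -0.0, -0.4]
grip_width: 0.0516
finger_force: 0.0
```

Request:
jog_arm:
  translation:
    - [0,0,0]
    - [0,0,0]
    - [0,0,0]
    - [0,0,0]
    - [0,0,0]
  dr:
    - [0,0,8]
    - [0,0,8]
    - [0,0,4]
    - [0,0,0]
    - [0,0,0]
  hand: [0.2,0.2,0.2,0.2,0.2]

```text
time_s: 41.5
tool_pos: [0.5931, -0.2163, 0.1758]
ee_rot: [-3.137, -0.172, 0.002]
force: [0.3, 0.2, -0.3]
grip_width: 0.0516
finger_force: 0.0
```

```bash
python3 - <<'E'
from h import *
go(466.7,-332.9,160)
E
```

```text
t 41.5 tcp [ 593.1 -216.3  175.8] xt ang -173.73 tilt [-0.001  0.    -1.   ] q [-0.57  0.76  1.32  1.56 -0.74  1.41 -0.65] v 0.004 F [ 0.3  0.2 -0.3] w 51.6 ff 0.0
target (466.7, -332.9, 160) tool shift mm [-138.3  102.1   15.9]
```

Request:
jog_arm:
  translation:
    - [-10,8,0]
    - [-20,15,0]
    - [-20,15,0]
    - [-15,10,0]
    - [-5,3,0]
    - [0,0,0]
    - [0,0,0]
  dr:
    - [0,0,0]
    - [0,0,0]
    - [0,0,0]
    - [0,0,0]
    - [0,0,0]
    - [0,0,0]
    - [0,0,0]
  hand: [0.2,0.2,0.2,0.2,0.2,0.2,0.2]

```text
time_s: 42.2
tool_pos: [0.53, -0.2739, 0.1766]
ee_rot: [-3.136, -0.17, -0.001]
force: [-0.1, 0.9, -0.6]
grip_width: 0.0511
finger_force: 0.0
```

```bash
python3 - <<'E'
from h import *
go(466.7,-332.9,160)
E
```

```text
t 42.2 tcp [ 530.  -273.9  176.6] xt ang -173.79 tilt [ 0.001  0.001 -1.   ] q [-0.52  0.66  1.32  1.66 -0.65  1.35 -0.55] v 0.013 F [-0.1  0.9 -0.6] w 51.1 ff 0.0
target (466.7, -332.9, 160) tool shift mm [-69.3  51.8  16.6]
```

Request:
jog_arm:
  translation:
    - [-10,8,0]
    - [-20,15,0]
    - [-20,15,0]
    - [-15,10,0]
    - [-4,3.5,10]
    - [0,0,10]
    - [0,0,0]
    - [0,0,0]
    - [0,0,0]
  dr:
    - [0,0,0]
    - [0,0,0]
    - [0,0,0]
    - [0,0,0]
    - [0,0,0]
    - [0,0,1.5]
    - [0,0,0]
    - [0,0,0]
    - [0,0,0]
  hand: [0.2,0.2,0.2,0.2,0.2,0.2,0.2,0.2,0.2]

```text
time_s: 43.1
tool_pos: [0.4668, -0.3327, 0.1566]
ee_rot: [3.139, 0.13, -0.001]
force: [0.0, 0.2, 0.4]
grip_width: 0.0516
finger_force: 0.0
```

```bash
python3 - <<'E'
from h import *
look(); go(466.8,-333.1,8)
E
```

```text
t 43.1 tcp [ 466.8 -332.7  156.6] xt ang -175.27 tilt [-0. -0. -1.] q [-0.42  0.6   1.3   1.74 -0.6   1.28 -0.46] v 0.007 F [0.  0.2 0.4] w 51.6 ff 0.0
lvl 66 [ 564.  -219.6] [91.4 43.2] -84.2 65.2 6791 [107. 101.  97.]
lvl 96 [ 568.6 -219.1] [35.6 20. ] -84.1 95.1 2121 [126. 120. 117.]
plates
[ 466.1 -332.9] [70.6 33.9] 3.8 9.3 2496 [125. 119. 118.]
t 43.15 tcp [ 466.7 -332.9  156.7] xt ang -175.29 tilt [-0. -0. -1.] q [-0.42  0.6   1.3   1.74 -0.6   1.28 -0.46] v 0.003 F [ 0.2  0.1 -1.1] w 51.6 ff 0.0
target (466.8, -333.1, 8) tool shift mm [1.000e-01 2.000e-01 1.487e+02]
```

Request:
jog_arm:
  translation:
    - [0,0,20]
    - [0,0,30]
    - [0,0,30]
    - [0,0,30]
    - [0,0,20]
    - [0,0,12]
    - [0,0,7]
    - [0,0,0]
    - [0,0,0]
    - [0,0,0]
  dr:
    - [0,0,0.5]
    - [0,0,0]
    - [0,0,0]
    - [0,0,0]
    - [0,0,0]
    - [0,0,0]
    - [0,0,0]
    - [0,0,0]
    - [0,0,0]
    - [0,0,0]
  hand: [0.2,0.2,0.2,0.2,0.2,0.2,0.2,0.2,0.2,0.2]

```text
time_s: 44.15
tool_pos: [0.4667, -0.3335, 0.0086]
ee_rot: [3.139, 0.114, 0.002]
force: [1.0, -0.2, -0.3]
grip_width: 0.0514
finger_force: 0.0
```

```bash
python3 - <<'E'
from h import *
go(466.4,-332.9,1)
E
```

```text
t 44.15 tcp [ 466.7 -333.5    8.6] xt ang -175.85 tilt [ 0.001 -0.001 -1.   ] q [-0.28  0.75  1.09  1.86 -0.78  1.04 -0.36] v 0.005 F [ 1.  -0.2 -0.3] w 51.4 ff 0.0
target (466.4, -332.9, 1) tool shift mm [-0.3 -0.6  7.6]
```

Request:
jog_arm:
  translation:
    - [-0.3,-0.5,4]
    - [0,0,3.6]
    - [0,0,0]
    - [0,0,0]
    - [0,0,0]
    - [0,0,0]
    - [0,0,0]
    - [0,0,0]
    - [0,0,0]
  dr:
    - [0,0,0]
    - [0,0,0]
    - [0,0,0]
    - [0,0,0]
    - [0,0,0]
    - [0,0,0]
    - [0,0,0]
    - [0,0,0]
    - [0,0,0]
  hand: [0.2,0.2,0.2,0,-0.5,-0.5,-0.5,-0.5,-0.5]

```text
time_s: 45.05
tool_pos: [0.466, -0.3329, 0.0004]
ee_rot: [3.139, 0.113, 0.001]
force: [-0.8, 0.6, 6.2]
grip_width: 0.0323
finger_force: 50.3
```

Request:
jog_arm:
  translation:
    - [0,0,-5]
    - [0,0,-15]
    - [0,0,-30]
    - [0,0,-40]
    - [0,0,-40]
    - [0,0,-20]
    - [0,0,0]
    - [0,0,0]
    - [0,0,0]
  dr:
    - [0,0,0]
    - [0,0,0]
    - [0,0,-1.9]
    - [0,0,0]
    - [0,0,0]
    - [0,0,0]
    - [0,0,0]
    - [0,0,0]
    - [0,0,0]
  hand: [-0.5,-0.5,-0.5,-0.5,-0.5,-0.5,-0.5,-0.5,-0.5]

```text
time_s: 45.95
tool_pos: [0.4654, -0.3321, 0.1491]
ee_rot: [-3.136, -0.166, 0.002]
force: [0.5, -0.5, -1.0]
grip_width: 0.0327
finger_force: 50.0
```

```bash
python3 - <<'E'
from h import *
go(594,-216.6,150)
E
```

```text
t 45.95 tcp [ 465.4 -332.1  149.1] xt ang -173.95 tilt [-0.001  0.001 -1.   ] q [-0.41  0.58  1.27  1.75 -0.59  1.26 -0.45] v 0.006 F [ 0.5 -0.5 -1. ] w 32.7 ff 50.0
target (594, -216.6, 150) tool shift mm [ 140.  -101.3   -0.9]
```

Request:
jog_arm:
  translation:
    - [10,-7,0]
    - [25,-19,0]
    - [35,-26,0]
    - [32,-24,0]
    - [23,-17,0]
    - [11,-7,0]
    - [3,-2.4,0]
    - [0,0,10]
    - [0,0,15]
    - [0,0,10]
    - [0,0,5]
    - [0,0,0]
    - [0,0,0]
    - [0,0,0]
  dr:
    - [0,0,0]
    - [0,0,0]
    - [0,0,0]
    - [0,0,0]
    - [0,0,0]
    - [0,0,0]
    - [0,0,0]
    - [0,0,0]
    - [0,0,0]
    - [0,0,0]
    - [0,0,0]
    - [0,0,0]
    - [0,0,0]
    - [0,0,0]
  hand: [-0.5,-0.5,-0.5,-0.5,-0.5,-0.5,-0.5,-0.5,-0.5,-0.5,-0.5,-0.5,-0.5,-0.5]

```text
time_s: 47.35
tool_pos: [0.5935, -0.2165, 0.1106]
ee_rot: [3.137, 0.165, 0.001]
force: [0.5, 0.3, -0.6]
grip_width: 0.0324
finger_force: 50.0
```

```bash
python3 - <<'E'
from h import *
go(594,-216.6,96.8)
E
```

```text
t 47.35 tcp [ 593.5 -216.5  110.6] xt ang -173.96 tilt [ 0.001 -0.    -1.   ] q [-0.51  0.74  1.16  1.63 -0.71  1.26 -0.68] v 0.002 F [ 0.5  0.3 -0.6] w 32.4 ff 50.0
target (594, -216.6, 96.8) tool shift mm [ 0.5  0.2 13.8]
```

Request:
jog_arm:
  translation:
    - [0.4,0.2,8]
    - [0,0,4]
    - [0,0,1.5]
    - [0,0,0]
    - [0,0,0]
    - [0,0,0]
    - [0,0,0]
    - [0,0,0]
    - [0,0,-20]
    - [0,0,-35]
    - [0,0,-30]
    - [0,0,0]
    - [0,0,0]
  dr:
    - [0,0,0]
    - [0,0,0]
    - [0,0,0]
    - [0,0,0]
    - [0,0,0]
    - [0,0,0]
    - [0,0,0]
    - [0,0,0]
    - [0,0,0]
    - [0,0,0]
    - [0,0,0]
    - [0,0,0]
    - [0,0,0]
  hand: [-0.5,-0.5,-0.5,-0.5,0,0.2,0.2,0.2,0.2,0.2,0.2,0.2,0.2]

```text
time_s: 48.65
tool_pos: [0.5939, -0.2164, 0.1818]
ee_rot: [-3.137, -0.166, -0.002]
force: [-0.1, -0.3, -1.4]
grip_width: 0.0512
finger_force: 0.0
```

```bash
python3 - <<'E'
from h import *
c,d=look(); cv2.imwrite('pics/w7.png',c)
print(proj(d,[.5767,-.2183,.106]),proj(d,[.6122,-.2145,.106]),proj(d,[.5767,-.2183,.066]))
E
```

```text
t 48.65 tcp [ 593.9 -216.4  181.8] xt ang -173.95 tilt [ 0.001  0.    -1.   ] q [-0.54  0.68  1.23  1.55 -0.65  1.37 -0.72] v 0.025 F [-0.1 -0.3 -1.4] w 51.2 ff 0.0
lvl 66 [ 597.2 -216.4] [109.2  90.4] 6.2 65.3 9111 [111. 105. 101.]
lvl 106 [ 594.2 -215.9] [70.5 34.1] 6.3 105.3 4082 [130. 123. 120.]
plates
[257.03859763 224.60659382] [256.98170405 175.57449397] [256.94910428 205.37099794]
```

View pics/w7.png

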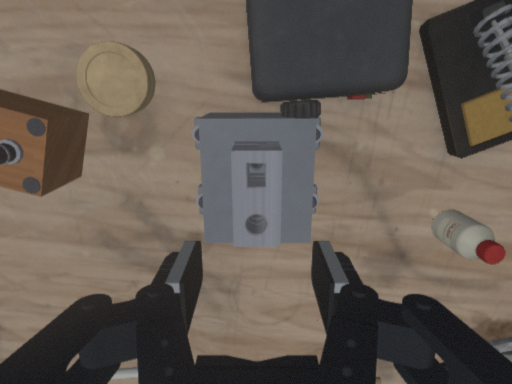

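Request:
jog_arm:
  translation:
    - [3,-15,0]
    - [7,-35,0]
    - [8,-45,0]
    - [8,-45,0]
    - [8,-45,0]
    - [7,-40,0]
    - [4,-25,0]
    - [2.3,-12.5,0]
    - [0,0,0]
    - [0,0,0]
    - [0,0,0]
    - [0,0,0]
  dr:
    - [0,0,0]
    - [0,0,0]
    - [0,0,0]
    - [0,0,0]
    - [0,0,0]
    - [0,0,0]
    - [0,0,0]
    - [0,0,0]
    - [0,0,0]
    - [0,0,0]
    - [0,0,0]
    - [0,0,0]
  hand: [0,0,0,0,0,0,0,0,0,0,0,0]

```text
time_s: 49.9
tool_pos: [0.613, 0.0478, 0.1817]
ee_rot: [-3.137, -0.161, -0.0]
force: [0.6, -0.2, -0.3]
grip_width: 0.0425
finger_force: 0.0
```

```bash
python3 - <<'E'
from h import *
c=grab('wrist');d=load('wrist')
[print(*x) for x in rects(d,.09,.115,(.5,.75,-.1,.12),30,60000)]
go(613,48.8,76)
E
```

```text
[613.8  50. ] [23.6 14.3] 5.7 105.7 756 [67. 65. 67.]
[601.6 -21.8] [14.7 14.6] -29.2 98.9 405 [66. 63. 65.]
t 49.95 tcp [613.   48.2 181.7] xt ang -174.08 tilt [ 0.  0. -1.] q [-1.02  0.66  1.26  1.6  -0.64  1.36 -1.14] v 0.006 F [-0.8 -0.4 -0.2] w 42.7 ff 0.0
target (613, 48.8, 76) tool shift mm [  0.   -0.6 105.7]
```

The image shows the four-plate stack with the hole at (257,224) and slot at (257,175), just where they should be. Now fetch the rod, seen at (613.8, 50.0).

Request:
jog_arm:
  translation:
    - [1,-1.7,15]
    - [0,0,25]
    - [0,0,25]
    - [0,0,20]
    - [0,0,12]
    - [0,0,5]
    - [0,0,0]
    - [0,0,0]
    - [0,0,0]
  dr:
    - [0,0,0]
    - [0,0,0]
    - [0,0,0]
    - [0,0,0]
    - [0,0,0]
    - [0,0,0]
    - [0,0,0]
    - [0,0,0]
    - [0,0,0]
  hand: [0,0,0,0,0,0,0,0,0]
  squeeze: 60

```text
time_s: 50.85
tool_pos: [0.6144, 0.0514, 0.0804]
ee_rot: [-3.137, -0.166, -0.002]
force: [-0.5, 1.1, 0.5]
grip_width: 0.0429
finger_force: 0.0
```

```bash
python3 - <<'E'
from h import *
go(613.8,49.9,76)
E
```

```text
t 50.85 tcp [614.4  51.4  80.4] xt ang -173.95 tilt [ 0.001  0.    -1.   ] q [-0.97  0.75  1.16  1.7  -0.73  1.2  -1.09] v 0.003 F [-0.5  1.1  0.5] w 42.9 ff 0.0
target (613.8, 49.9, 76) tool shift mm [-0.8  1.4  4.4]
```

Request:
jog_arm:
  translation:
    - [-0.8,1.3,2.5]
    - [0,0,1.7]
    - [0,0,0]
    - [0,0,0]
    - [0,0,0]
    - [0,0,0]
    - [0,0,0]
    - [0,0,0]
    - [0,0,0]
  dr:
    - [0,0,0]
    - [0,0,0]
    - [0,0,0]
    - [0,0,0]
    - [0,0,0]
    - [0,0,0]
    - [0,0,0]
    - [0,0,0]
    - [0,0,0]
  hand: [0,0,0,0,-1,-1,-1,-1,-1]

```text
time_s: 51.75
tool_pos: [0.6134, 0.0497, 0.0755]
ee_rot: [3.137, 0.165, 0.0]
force: [0.3, -0.9, 2.7]
grip_width: 0.0129
finger_force: 59.3
```

Request:
jog_arm:
  translation:
    - [0,0,-4]
    - [0,0,-8]
    - [0,0,-20]
    - [0,0,-25]
    - [0,0,-25]
    - [0,0,-20]
    - [0,0,-12]
    - [0,0,0]
    - [0,0,0]
  dr:
    - [0,0,0]
    - [0,0,0]
    - [0,0,0]
    - [0,0,0]
    - [0,0,0]
    - [0,0,0]
    - [0,0,0]
    - [0,0,0]
    - [0,0,0]
  hand: [-1,-1,-1,-1,-1,-1,-1,-1,-1]

```text
time_s: 52.65
tool_pos: [0.613, 0.0504, 0.1888]
ee_rot: [-3.137, -0.166, 0.001]
force: [0.1, 0.5, -2.0]
grip_width: 0.0131
finger_force: 59.3
```

```bash
python3 - <<'E'
from h import *
go(576.7,-218.1,190)
E
```

```text
t 52.65 tcp [613.   50.4 188.8] xt ang -173.94 tilt [-0.001  0.001 -1.   ] q [-1.02  0.64  1.26  1.59 -0.62  1.37 -1.15] v 0.013 F [ 0.1  0.5 -2. ] w 13.1 ff 59.3
target (576.7, -218.1, 190) tool shift mm [-64.5 263.2  -1.4]
```

Request:
jog_arm:
  translation:
    - [-4,15,0]
    - [-9,35,0]
    - [-11,45,0]
    - [-11,45,0]
    - [-11,45,0]
    - [-10,40,0]
    - [-6,25,0]
    - [-3.1,13.2,0]
    - [0,0,0]
    - [0,0,0]
    - [0,0,0]
    - [0,0,0]
  dr:
    - [0,0,0]
    - [0,0,0]
    - [0,0,0]
    - [0,0,0]
    - [0,0,0]
    - [0,0,0]
    - [0,0,0]
    - [0,0,0]
    - [0,0,0]
    - [0,0,0]
    - [0,0,0]
    - [0,0,0]
  hand: [-1,-1,-1,-1,-1,-1,-1,-1,-1,-1,-1,-1]

```text
time_s: 53.85
tool_pos: [0.5766, -0.2173, 0.1891]
ee_rot: [-3.137, -0.168, 0.0]
force: [1.1, -0.5, -1.2]
grip_width: 0.0132
finger_force: 59.3
```

```bash
python3 - <<'E'
from h import *
go(576.1,-218.1,165)
E
```

```text
t 53.85 tcp [ 576.6 -217.3  189.1] xt ang -173.85 tilt [-0.  0. -1.] q [-0.55  0.61  1.21  1.59 -0.58  1.35 -0.74] v 0.003 F [ 1.1 -0.5 -1.2] w 13.2 ff 59.3
target (576.1, -218.1, 165) tool shift mm [-0.6  0.7 24.1]
```

Request:
jog_arm:
  translation:
    - [-0.4,0.8,4]
    - [0,0,5]
    - [0,0,5]
    - [0,0,5]
    - [0,0,5]
    - [0,0,0]
    - [0,0,0]
  dr:
    - [0,0,0]
    - [0,0,0]
    - [0,0,0]
    - [0,0,0]
    - [0,0,0]
    - [0,0,0]
    - [0,0,0]
  hand: [-1,-1,-1,-1,-1,-1,-1]

```text
time_s: 54.55
tool_pos: [0.5759, -0.2195, 0.1653]
ee_rot: [-3.137, -0.165, 0.0]
force: [-0.1, 0.4, -2.2]
grip_width: 0.013
finger_force: 59.3
```

```bash
python3 - <<'E'
from h import *
go(576.1,-218.1,116)
E
```

```text
t 54.55 tcp [ 575.9 -219.5  165.3] xt ang -173.97 tilt [-0.  0. -1.] q [-0.54  0.63  1.19  1.62 -0.6   1.31 -0.72] v 0.007 F [-0.1  0.4 -2.2] w 13.0 ff 59.3
target (576.1, -218.1, 116) tool shift mm [ 0.4 -1.3 49.3]
```

Request:
jog_arm:
  translation:
    - [0.3,-1,2]
    - [0,0,5]
    - [0,0,6]
    - [0,0,6]
    - [0,0,6]
    - [0,0,6]
    - [0,0,6]
    - [0,0,6]
    - [0,0,0]
    - [0,0,0]
  dr:
    - [0,0,0]
    - [0,0,0]
    - [0,0,0]
    - [0,0,0]
    - [0,0,0]
    - [0,0,0]
    - [0,0,0]
    - [0,0,0]
    - [0,0,0]
    - [0,0,0]
  hand: [-1,-1,-1,-1,-1,-1,-1,-1,-1,-1]

```text
time_s: 55.55
tool_pos: [0.5761, -0.2184, 0.1224]
ee_rot: [3.137, 0.165, -0.0]
force: [-0.3, 1.6, -1.5]
grip_width: 0.0135
finger_force: 59.3
```

```bash
python3 - <<'E'
from h import *
go(576.1,-218.1,116)
E
```

```text
t 55.55 tcp [ 576.1 -218.4  122.4] xt ang -173.96 tilt [-0. -0. -1.] q [-0.52  0.67  1.15  1.66 -0.64  1.24 -0.7 ] v 0.007 F [-0.3  1.6 -1.5] w 13.5 ff 59.3
target (576.1, -218.1, 116) tool shift mm [ 0.  -0.3  6.4]
```

Request:
jog_arm:
  translation:
    - [0,0,3]
    - [0,0,2.5]
    - [0,0,1.2]
    - [0,0,0]
    - [0,0,0]
    - [0,0,0]
    - [0,0,0]
    - [0,0,0]
    - [0,0,-15]
    - [0,0,-30]
    - [0,0,-25]
    - [0,0,-10]
    - [0,0,0]
    - [0,0,0]
    - [0,0,0]
  dr:
    - [0,0,0]
    - [0,0,0]
    - [0,0,0]
    - [0,0,0]
    - [0,0,0]
    - [0,0,0]
    - [0,0,0]
    - [0,0,0]
    - [0,0,0]
    - [0,0,0]
    - [0,0,0]
    - [0,0,0]
    - [0,0,0]
    - [0,0,0]
    - [0,0,0]
  hand: [-1,-1,-1,-1,-1,-0.2,0,0,0,0,0,0,0,0,0]

```text
time_s: 57.05
tool_pos: [0.5757, -0.218, 0.1945]
ee_rot: [-3.136, -0.166, 0.002]
force: [0.2, -0.1, -0.7]
grip_width: 0.0426
finger_force: 0.0
```

```bash
python3 - <<'E'
from h import *
c,d=look(); cv2.imwrite('pics/w8.png',c)
print('rodtop');[print(*x) for x in rects(d,.135,.155,(.5,.655,-.35,-.12),30,60000)]
print('flag');[print(*x) for x in rects(d,.1085,.1165,(.5,.655,-.35,-.12),100,60000)]
print('smallhole expected px',proj(d,[.6122,-.2141,.112]))
e=c[150:270,176:336];cv2.imwrite('pics/w8c.png',cv2.resize(e,(800,600),interpolation=cv2.INTER_CUBIC))
E
```

```text
t 57.05 tcp [ 575.7 -218.   194.5] xt ang -173.95 tilt [-0.002  0.001 -1.   ] q [-0.56  0.61  1.21  1.58 -0.58  1.36 -0.74] v 0.003 F [ 0.2 -0.1 -0.7] w 42.6 ff 0.0
lvl 66 [ 597.1 -216.3] [109.7  90.3] 6.2 65.3 8836 [110. 104. 101.]
lvl 106 [ 594.1 -216. ] [70.1 34. ] 6.1 105.3 1168 [127. 120. 117.]
plates
rodtop
[ 576.7 -217.9] [24.1 13.8] 5.8 145.8 890 [70. 66. 66.]
flag
[ 594. -216.] [66. 26.] 5.9 111.2 2500 [131. 124. 121.]
smallhole expected px [256.99950814 146.45718929]
```

View pics/w8c.png

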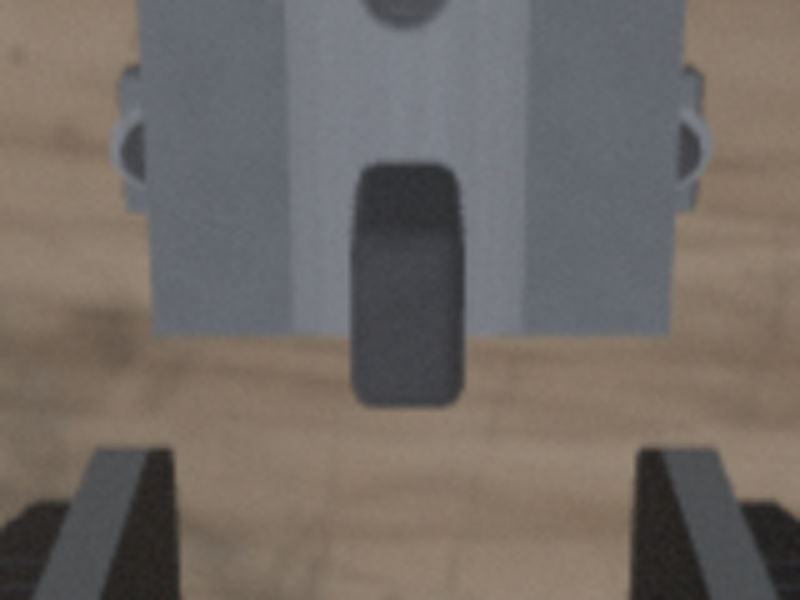

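Request:
jog_arm:
  translation:
    - [4,-15,0]
    - [8,-30,0]
    - [9,-38,0]
    - [9,-38,0]
    - [8,-35,0]
    - [5,-24,0]
    - [2.6,-12.5,0]
    - [0,0,20]
    - [0,0,20]
    - [0,0,0]
    - [0,0,0]
    - [0,0,0]
  dr:
    - [0,0,0]
    - [0,0,0]
    - [0,0,0]
    - [0,0,0]
    - [0,0,0]
    - [0,0,0]
    - [0,0,0]
    - [0,0,0]
    - [0,0,0]
    - [0,0,0]
    - [0,0,0]
    - [0,0,0]
  hand: [0,0,0,0,0,0,0,0,0,0,0,0]

```text
time_s: 58.3
tool_pos: [0.6015, -0.0229, 0.1567]
ee_rot: [3.137, 0.164, 0.002]
force: [-0.4, -0.4, 0.0]
grip_width: 0.0426
finger_force: 0.0
```

```bash
python3 - <<'E'
from h import *
c=grab('wrist');d=load('wrist')
[print(*x) for x in rects(d,.09,.115,(.5,.75,-.1,.12),30,60000)]
go(601.2,-22,76)
E
```

```text
[601.7 -22. ] [15.1 14.3] -54.1 98.9 492 [68. 66. 70.]
t 58.35 tcp [601.6 -22.7 156.7] xt ang -174.0 tilt [ 0.001  0.    -1.   ] q [-0.91  0.62  1.21  1.67 -0.6   1.29 -1.04] v 0.004 F [ 0.6 -0.6  1. ] w 42.4 ff 0.0
target (601.2, -22, 76) tool shift mm [-0.4 -0.8 80.7]
```

Rod seated: flag top reads 111.2 and grip top 145.8, which match 112 and 147 less the bias. The crop shows the flag on the stack with its hole at (403,5). Now the pin.

Request:
jog_arm:
  translation:
    - [-0.2,-0.5,15]
    - [0,0,25]
    - [0,0,20]
    - [0,0,12]
    - [0,0,5]
    - [0,0,0]
    - [0,0,0]
    - [0,0,0]
  dr:
    - [0,0,0]
    - [0,0,0]
    - [0,0,0]
    - [0,0,0]
    - [0,0,0]
    - [0,0,0]
    - [0,0,0]
    - [0,0,0]
  hand: [0,0,0,0,0,0,0,0]
  squeeze: 40

```text
time_s: 59.15
tool_pos: [0.6015, -0.0218, 0.0795]
ee_rot: [-3.137, -0.165, -0.002]
force: [-0.1, -0.4, 0.2]
grip_width: 0.043
finger_force: 0.0
```

```bash
python3 - <<'E'
from h import *
go(601.4,-22,75.5)
E
```

```text
t 59.15 tcp [601.5 -21.8  79.5] xt ang -173.96 tilt [ 0.001  0.    -1.   ] q [-0.86  0.69  1.13  1.74 -0.68  1.16 -0.99] v 0.002 F [-0.1 -0.4  0.2] w 43.0 ff 0.0
target (601.4, -22, 75.5) tool shift mm [-0.1  0.2  4. ]
```

Request:
jog_arm:
  translation:
    - [0,0,3.5]
    - [0,0,0]
    - [0,0,0]
    - [0,0,0]
    - [0,0,0]
    - [0,0,0]
    - [0,0,0]
    - [0,0,0]
  dr:
    - [0,0,0]
    - [0,0,0]
    - [0,0,0]
    - [0,0,0]
    - [0,0,0]
    - [0,0,0]
    - [0,0,0]
    - [0,0,0]
  hand: [0,0,-1,-1,-1,-1,-1,-1]

```text
time_s: 59.95
tool_pos: [0.601, -0.0217, 0.0753]
ee_rot: [-3.137, -0.166, -0.0]
force: [-0.0, 0.2, 2.1]
grip_width: 0.0135
finger_force: 39.0
```

Request:
jog_arm:
  translation:
    - [0,0,-4]
    - [0,0,-8]
    - [0,0,-20]
    - [0,0,-28]
    - [0,0,-28]
    - [0,0,-20]
    - [0,0,-10]
    - [0,0,0]
    - [0,0,0]
    - [0,0,0]
  dr:
    - [0,0,0]
    - [0,0,0]
    - [0,0,0]
    - [0,0,0]
    - [0,0,0]
    - [0,0,0]
    - [0,0,0]
    - [0,0,0]
    - [0,0,0]
    - [0,0,0]
  hand: [-1,-1,-1,-1,-1,-1,-1,-1,-1,-1]

```text
time_s: 60.95
tool_pos: [0.6004, -0.0215, 0.192]
ee_rot: [-3.137, -0.166, 0.003]
force: [-0.5, 0.4, -1.0]
grip_width: 0.0135
finger_force: 39.1
```

```bash
python3 - <<'E'
from h import *
go(611.9,-214.2,194)
E
```

```text
t 60.95 tcp [600.4 -21.5 192. ] xt ang -173.96 tilt [-0.002  0.    -1.   ] q [-0.92  0.58  1.24  1.63 -0.56  1.35 -1.07] v 0.003 F [-0.5  0.4 -1. ] w 13.5 ff 39.1
target (611.9, -214.2, 194) tool shift mm [ -8.9 192.8  -2. ]
```

Request:
jog_arm:
  translation:
    - [0,12,0]
    - [-1,28,0]
    - [-2,38,0]
    - [-2,40,0]
    - [-2,36,0]
    - [-1.5,25,0]
    - [-0.6,13,0]
    - [0,0,0]
    - [0,0,0]
    - [0,0,0]
    - [0,0,0]
  dr:
    - [0,0,0]
    - [0,0,0]
    - [0,0,0]
    - [0,0,0]
    - [0,0,0]
    - [0,0,0]
    - [0,0,0]
    - [0,0,0]
    - [0,0,0]
    - [0,0,0]
    - [0,0,0]
  hand: [-1,-1,-1,-1,-1,-1,-1,-1,-1,-1,-1]

```text
time_s: 62.05
tool_pos: [0.6124, -0.2123, 0.193]
ee_rot: [-3.137, -0.168, 0.0]
force: [0.2, -0.0, -0.3]
grip_width: 0.0135
finger_force: 39.1
```

```bash
python3 - <<'E'
from h import *
go(611.6,-214.2,176)
c=grab('wrist');d=load('wrist')
print('flag');[print(*x) for x in rects(d,.1085,.1165,(.5,.655,-.35,-.12),100,60000)]
E
```

```text
t 62.05 tcp [ 612.4 -212.3  193. ] xt ang -173.86 tilt [-0.  0. -1.] q [-0.49  0.66  1.15  1.49 -0.6   1.38 -0.78] v 0.002 F [ 0.2 -0.  -0.3] w 13.5 ff 39.1
target (611.6, -214.2, 176) tool shift mm [-1.   1.8 17. ]
flag
[ 605.  -214.9] [44.6 26.1] 5.9 111.3 1408 [139. 131. 128.]
```

Request:
jog_arm:
  translation:
    - [-0.8,1.4,0]
    - [0,0,4]
    - [0,0,4]
    - [0,0,4]
    - [0,0,0]
    - [0,0,0]
  dr:
    - [0,0,0]
    - [0,0,0]
    - [0,0,0]
    - [0,0,0]
    - [0,0,0]
    - [0,0,0]
  hand: [-1,-1,-1,-1,-1,-1]

```text
time_s: 62.7
tool_pos: [0.6114, -0.215, 0.181]
ee_rot: [-3.137, -0.166, 0.001]
force: [0.3, -0.1, -0.7]
grip_width: 0.0134
finger_force: 39.1
```

```bash
python3 - <<'E'
from h import *
go(611.6,-214.2,140)
E
```

```text
t 62.7 tcp [ 611.4 -215.   181. ] xt ang -173.96 tilt [-0.  0. -1.] q [-0.49  0.66  1.14  1.51 -0.61  1.36 -0.77] v 0.005 F [ 0.3 -0.1 -0.7] w 13.4 ff 39.1
target (611.6, -214.2, 140) tool shift mm [ 0.3 -0.8 41. ]
```

Request:
jog_arm:
  translation:
    - [0.3,-0.5,4]
    - [0,0,5]
    - [0,0,5]
    - [0,0,5]
    - [0,0,5]
    - [0,0,5]
    - [0,0,5]
    - [0,0,6]
    - [0,0,0]
    - [0,0,0]
  dr:
    - [0,0,0]
    - [0,0,0]
    - [0,0,0]
    - [0,0,0]
    - [0,0,0]
    - [0,0,0]
    - [0,0,0]
    - [0,0,0]
    - [0,0,0]
    - [0,0,0]
  hand: [-1,-1,-1,-1,-1,-1,-1,-1,-1,-1]

```text
time_s: 63.7
tool_pos: [0.6117, -0.2145, 0.1411]
ee_rot: [-3.137, -0.166, 0.0]
force: [0.1, -0.8, -0.2]
grip_width: 0.0134
finger_force: 39.1
```

```bash
python3 - <<'E'
from h import *
go(611.6,-214.2,121.5)
E
```

```text
t 63.7 tcp [ 611.7 -214.5  141.1] xt ang -173.96 tilt [-0.  0. -1.] q [-0.48  0.7   1.11  1.55 -0.64  1.3  -0.75] v 0.006 F [ 0.1 -0.8 -0.2] w 13.4 ff 39.1
target (611.6, -214.2, 121.5) tool shift mm [-0.  -0.3 19.6]
```

Request:
jog_arm:
  translation:
    - [0,0,4]
    - [0,0,4]
    - [0,0,4]
    - [0,0,4]
    - [0,0,2.5]
    - [0,0,1]
    - [0,0,0]
    - [0,0,0]
  dr:
    - [0,0,0]
    - [0,0,0]
    - [0,0,0]
    - [0,0,0]
    - [0,0,0]
    - [0,0,0]
    - [0,0,0]
    - [0,0,0]
  hand: [-1,-1,-1,-1,-1,-1,-1,-1]

```text
time_s: 64.5
tool_pos: [0.6118, -0.2145, 0.1218]
ee_rot: [3.137, 0.166, 0.0]
force: [0.3, -0.4, -0.3]
grip_width: 0.0135
finger_force: 39.4
```

Home to within about 0.3 mm. Release, rise and check.

Request:
jog_arm:
  translation:
    - [0,0,0]
    - [0,0,0]
    - [0,0,0]
    - [0,0,0]
    - [0,0,-15]
    - [0,0,-30]
    - [0,0,-25]
    - [15,0,0]
    - [25,0,0]
    - [20,0,0]
    - [0,0,0]
    - [0,0,0]
    - [0,0,0]
  dr:
    - [0,0,0]
    - [0,0,0]
    - [0,0,0]
    - [0,0,0]
    - [0,0,0]
    - [0,0,0]
    - [0,0,0]
    - [0,0,0]
    - [0,0,0]
    - [0,0,0]
    - [0,0,0]
    - [0,0,0]
    - [0,0,0]
  hand: [-0.2,0,0,0,0,0,0,0,0,0,0,0,0]

```text
time_s: 65.8
tool_pos: [0.6707, -0.2089, 0.1924]
ee_rot: [3.137, 0.164, 0.0]
force: [0.7, -0.8, 0.2]
grip_width: 0.043
finger_force: 0.0
```

```bash
python3 - <<'E'
from h import *
c,d=look(); cv2.imwrite('pics/w9.png',c)
B=(.5,.655,-.35,-.12)
print('grips');[print(*x) for x in rects(d,.135,.155,B,30,60000)]
print('flag');[print(*x) for x in rects(d,.1085,.1165,B,100,60000)]
E
```

```text
t 65.8 tcp [ 670.7 -208.9  192.4] xt ang -174.02 tilt [ 0. -0. -1.] q [-0.4   0.76  1.09  1.32 -0.66  1.44 -0.82] v 0.005 F [ 0.7 -0.8  0.2] w 43.0 ff 0.0
lvl 66 [ 597.2 -216.2] [109.8  90.2] 6.1 65.4 6487 [126. 119. 114.]
lvl 106 [ 594.4 -215.8] [70.6 34.1] 6.3 105.3 960 [140. 133. 130.]
plates
grips
[ 612.8 -214.2] [14.5 14.3] 39.1 144.9 521 [79. 74. 72.]
[ 577.1 -218. ] [23.9 14.2] 6.0 145.6 744 [74. 70. 70.]
flag
[ 594.1 -215.9] [67.4 26.1] 6.0 111.5 1317 [147. 139. 136.]
```

View pics/w9.png

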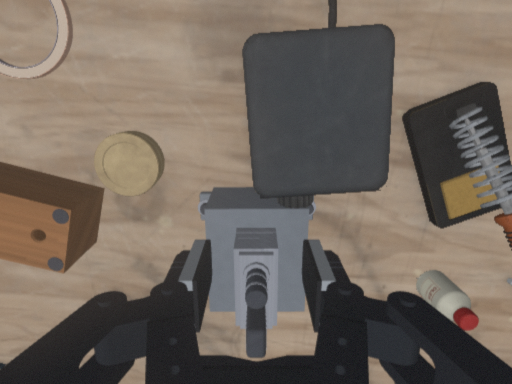

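The image shows the pin (257,290) standing in the flag with the rod behind it and the gripper clear. Heights read 144.9 and 145.6 mm, so both are fully seated (expected 146 and 147).

```bash
python3 -c "
from station import r
print(r.job_done())"
```

```text
the job is handed in; nothing more can be done
None
```

The job is handed in; no verdict came back. By my last camera check all four plates are stacked on the block, the rod is through them with its flag on the stack, and the pin is fully home (about 66 s of the 210 s used).

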